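# Press freshly glued straw-inlay panels in a quick-release press

### The arm

A 6-joint arm with a two-finger parallel gripper is mounted at the origin on the work surface. World frame = base frame: x ahead of the robot, y to its left, z up, the work surface at z = 0. Lengths are in m, angles in rad, forces in N, time in s.
With the tool pointing down it reaches from about 0.275 to 0.775 m from the base axis. Payload 14.6 kg.
Tool frame: the origin (TCP) lies midway between the tips of the shut fingers; the grasp point (between the pads) lies 19 mm behind it (robot.grasp_offset is the x of the grasp point in the tool frame, in m); x points along the fingers, y is the direction in which the jaws open and shut, and the axes are right-handed (so a half turn about x gives the same grasp; the last joint's range is limited). The gripper opens to 85 mm and grips with 20 to 120 N. Pads are 22 mm wide; open, the fingers measure 114 mm over their backs; the gripper's body (76 mm by 85 mm) begins 54 mm behind the grasp point. The pads swing forward as they close: fully open they stand 13 mm farther back than shut.
Start: joints at [1.163, 0.263, -0.048, 1.259, 0, 1.415], TCP at [0.131, 0.508, 0.231] pointing down, gripper open.
Joint ranges: [-2.65, 2.65], [-0.89, 1.7], [-1.18, 1.37], [-2.13, 2.11], [-1.35, 1.29], [-3.14, 3.14]. Speed limits (rad/s): [1.89, 1.89, 2.57, 2.79, 3.14, 3.14].

### API

Orientations are given as a unit quaternion [w, x, y, z].
In Python, from bench import robot gives the robot as it stands.
- The arm moves only by the shell command python3 -m pendant 'ROWS'. ROWS is JSON, a list of rows, each a list of 3 entries, a list of its own where there are three numbers: the shift along the tool's x, y, z in m, then the turn, a rotation vector about the tool's x, y, z in degrees, then the finger opening in m, from 0 to 0.0854. A call has 1 to 10 rows; each row is the pose to reach, as a shift and turn from the pose commanded when the call began, along the tool's axes at that moment; what a row does not reach only later rows make up. A row lasts 1/12 s, in which the tool goes at most 41.7 mm and 7.16 degrees, less where a joint would pass 70% of its speed; a pose out of reach is approached as far as the arm can. A call with a gripper value outside its range is refused whole. The fingers move at their own pace and stop on an object; the grip force is fixed at half the most. Time passes only in rows, so rows that repeat a pose let the fingers close. It gives the time, the measured TCP pose, the force and the opening at its end, in the units of the state.
- robot.sense(): the state, without advancing time (a new reading comes with each control period).
- robot.get_image(name): name is "scene" or "side" or "wrist"; returns a dict with "frame" (480x640x3 uint8, red, green, blue), "fx", "fy", "cx", "cy" (pixels), "rvec" (rotation vector, rad) and "tvec" (3), from world to camera coordinates, as OpenCV has them. Camera axes: x right, y down, z forward; pixel columns grow to the right and rows downward; lengths in m; the calibration is good to about 2 mm. A picture is of the moment at which its call begins. There is no depth.
- robot.job_done(): hands the job in, once; it reports no verdict.
The state is a dict: "time_s": time; "joint_pos": joint angles; "dq": joint speeds; "tau": joint torques, N m; "eef_pos": TCP position; "eef_rot": TCP orientation; "force": force on the tool from outside, world axes, zero at the start; "ft_torque": the same for the moment, N m; "gripper_width": finger opening in m.
Only numpy, scipy, OpenCV 4.12 (cv2) and the standard library are available. Lean on these libraries where they do the work, as an engineer would, in place of code of your own. Each camera call takes 0.05 s, during which the arm holds its last target. There are 200 camera calls.

### The job

The straw-inlay panels on the table have just been glued and must go into the little press: flip its cam lever up to open it, swing the arm aside, stack all the panels that are there neatly on the steel bed, centred and square to it, and lay the plain beech pressing board squarely on top. Swing the arm back over the stack as far as it goes and, with the lever still up, wind the brass hand nut down until the rubber foot just touches the board, then flip the lever fully down so that it clamps the stack. Leave everything else on the table where it is.

Things in the scene. Friction and masses are not known exactly. Their poses are not given: they have to be found in the camera images.
- bed (a point): centre of the top of the press's fixed steel bed, 34 mm above the table. Bed 96 (x) x 48 mm (y), standing 12 mm proud of a beech base 22 mm high that reaches 75 mm to -x, 160 mm to +x and 85 mm to either side in y. Its x axis points to the post, z up. Panels and board lie with their long (x) side along this x, either way round. The press stands elsewhere each time and does not move.
- post_axis (a point): point on the vertical axis of the press's post, about which the arm swings, 120 mm above the table (about the arm's mid height); 130 mm from the bed's centre along the bed's x axis; fixed.
- swing (a joint): swing of the arm about the post, rad: 0 (stop) = over the bed (arm points to the bed's -x); grows counter-clockwise from above, towards the bed's -y side, to a stop at 1.7. Stays where left; 2 to 3 N push at its end. Dark cast bar 26 mm wide, z 108 to 130 mm (6 mm higher with the lever open), ending in a round boss 45 mm wide, 130 mm from the post axis. Clear of the stacking room beyond about 1.2.
- lever_pivot (a point): the cam lever's horizontal pivot, on the post axis 152 mm above the table; the pivot line runs along the arm and is this point's x axis (it turns with the arm; at swing 0 it is parallel to the bed's x). At swing 0 the lever works in the plane of the bed's y and z axes.
- lever_knob (a point): centre of the black barrel knob on the free end of the cam lever, 106 mm from the pivot: 25 mm diameter, 22 mm wide along the pivot line between its flat ends. With the arm at swing 0 and the lever closed it lies to the bed's +y side of the post, 158 mm above the table; open, it stands about straight up.
- lever (a joint): cam lever, rad: 0 = fully closed (lying level, on its stop), grows as it is lifted, to 1.75 = fully open (upright and 10 degrees past, on its stop). It stays where it is left. Closing it moves the arm, with nut and foot, 6 mm down along the post; it takes up to about 5 N at the knob.
- nut_grip (a point): centre of the brass hand nut, a round fluted nut of 39 mm diameter and 18 mm height on top of the arm's end boss, its axis vertical; it turns in place and rides with the arm. The threaded spindle, 12 mm diameter, comes out of its top by 23 mm at nut 0 and sinks as the nut is wound.
- nut (a joint): turn of the hand nut, rad, 0 to 9: growing = clockwise seen from above = the spindle and foot go down, 20 mm per full turn (3.18 mm per rad; a steep multi-start thread). It stays where it is left and needs about 0.3 N m.
- foot_face (a point): centre of the underside of the press's round rubber foot, 38 mm diameter, under the arm's end on the nut's axis; its z axis is up. The foot does not turn.
- foot (a joint): how far the sprung foot is squeezed up into its spindle, m: 0 = free, at most 0.013; its spring gives 6 N per mm. With the foot just touching while the lever is up, closing the lever squeezes it about 6 mm (36 N).
- panel1_mid (a point): present or absent: a loose rectangular plywood panel with straw inlay on its face, 90 (its x) x 56 (its y) x 6 mm (z), 30 g; the point is its centre, 3 mm above its underside. All panels are alike in size. It starts flat on the table, inlay up.
- panel2_mid (a point): present or absent: a loose rectangular plywood panel with straw inlay on its face, 90 (its x) x 56 (its y) x 6 mm (z), 30 g; the point is its centre, 3 mm above its underside. All panels are alike in size. It starts flat on the table, inlay up.
- panel3_mid (a point): present or absent: a loose rectangular plywood panel with straw inlay on its face, 90 (its x) x 56 (its y) x 6 mm (z), 30 g; the point is its centre, 3 mm above its underside. All panels are alike in size. It starts flat on the table, inlay up.
- panel4_mid (a point): present or absent: a loose rectangular plywood panel with straw inlay on its face, 90 (its x) x 56 (its y) x 6 mm (z), 30 g; the point is its centre, 3 mm above its underside. All panels are alike in size. It starts flat on the table, inlay up.
- board_mid (a point): the loose pressing board, plain beech without inlay, 100 (its x) x 60 (its y) x 14 mm (z), 70 g; the point is its centre, 7 mm above its underside. It starts flat on the table.
- scissors: bystander: scissors lying flat, 150 mm long, 10 mm high
- spool: bystander: wooden thread spool standing, 28 mm diameter, 42 mm high
- pen: bystander: white pen lying, 142 mm long
- glue: bystander: white glue jar, 52 mm diameter, 75 mm high
- tray: bystander: divided beech tray with straws, 140 x 220 x 40 mm, beyond the press
- camera: bystander: compact camera on a black mini tripod, 140 mm high
- books: bystander: two small books lying on each other, 110 x 155 x 38 mm
There are look-alikes about, which are no part of the job. What is shaped like the part that bears panel4_mid but pink or turquoise is not meant.

How it is judged:
By the outcome, as a careful person would: the job done as asked, in the order asked, and still so for the second after the job is handed in, with the robot touching nothing.
Of panel1, panel2, panel3, panel4 only 2 to 4 are there at a start; the rules pass over those that are not, and their reading is None.
At some moment in a run one of panel1, panel2, panel3, panel4, board may be knocked a few centimetres aside while the robot is not near it.
Once in a run the grip may slacken for a moment while it holds something.
It also fails if it takes over 210 s, if anything falls off the work surface, if the arm or the gripper's body presses on something with over 40 N, if the wrist force passes 120 N, or if a joint passes its speed limit or range.

## Working session

There is one attempt and no reset: what is moved stays moved. The work goes in short steps, Python scripts to look and compute and a shell command to move; the robot and the scene stay as the last step left them, time stands still between calls to the robot, and variables do not carry over. Pictures are saved under pics/ and viewed, about 12 in all and at most 16, crops included, and the job is handed in when it is done.

```bash
ls; mkdir -p pics; python3 - <<'E'
from bench import robot
import cv2
print(robot.sense(), robot.grasp_offset)
for n in ["scene","side"]:
    d=robot.get_image(n); cv2.imwrite(f"pics/{n}0.png",d["frame"][:,:,::-1]); print(n,{k:v for k,v in d.items() if k!="frame"})
E
```

```text
pics
{'time_s': 0.0, 'joint_pos': array([ 1.16269967e+00,  2.63484384e-01, -4.89230973e-02,  1.25940533e+00,
        1.45309928e-05,  1.41550799e+00]), 'dq': array([-5.30302135e-04,  5.10792309e-04,  3.38288200e-04, -4.45169585e-05,
        1.32377915e-03,  2.01967875e-03]), 'tau': array([-3.86062165e-03, -6.37598562e+01,  3.84570730e+01,  1.34865887e-02,
       -3.01574464e-04, -3.27622149e-05]), 'eef_pos': array([0.13120062, 0.50806018, 0.23085016]), 'eef_rot': array([ 0.70136029,  0.0887996 ,  0.70156996, -0.08948718]), 'force': array([-0.83245898,  0.64188675,  0.16265936]), 'ft_torque': array([-0.01696138,  0.0307865 ,  0.0250122 ]), 'gripper_width': 0.0857031061180881} -0.0187
scene {'fx': 500.05174046941767, 'fy': 500.05174046941767, 'cx': 319.00348771311684, 'cy': 238.40811227480555, 'rvec': array([ 0.70094484,  2.82085013, -0.76157501]), 'tvec': array([ 0.46134326, -0.11507341,  1.38077109])}
side {'fx': 589.0308569204624, 'fy': 589.0308569204624, 'cx': 323.3368445857946, 'cy': 247.0809094227885, 'rvec': array([ 2.45002471, -0.08856236,  0.04259015]), 'tvec': array([-0.51176411,  0.05860508,  1.67133532])}
```

View pics/scene0.png

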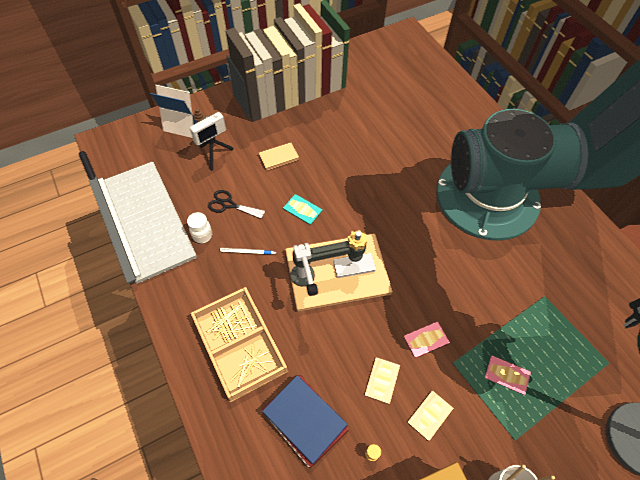

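View pics/side0.png

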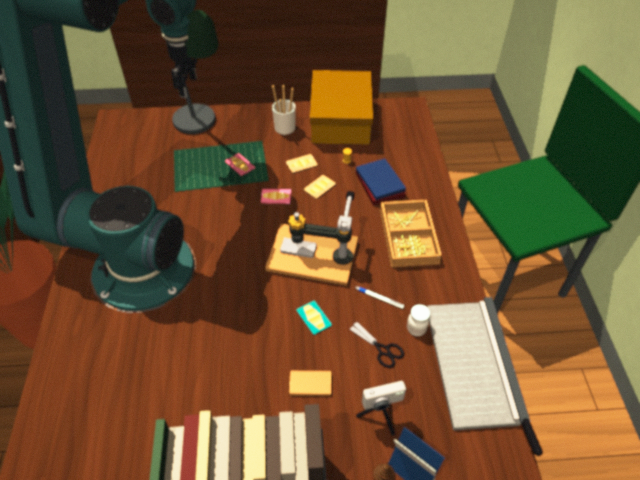

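Candidates for panels: cream (383,380) and (431,415), pink (427,338) and (508,375), turquoise (302,208). The plain beech block at (279,156) is the likely board. I'll confirm these in one enlarged composite.

```bash
cat > h.py <<'E'
import numpy as np, cv2
from bench import robot
from scipy.spatial.transform import Rotation as R
np.set_printoptions(precision=4,suppress=True)
def cam(n,save=None):
    d=robot.get_image(n); d["img"]=d["frame"][:,:,::-1].copy()
    d["R"]=cv2.Rodrigues(np.array(d["rvec"]))[0]; d["C"]=-d["R"].T@d["tvec"]
    if save: cv2.imwrite(f"pics/{save}.png",d["img"])
    return d
def ray(d,uv):
    v=np.array([(uv[0]-d["cx"])/d["fx"],(uv[1]-d["cy"])/d["fy"],1.]); return d["R"].T@v
def cast(d,uv,z):
    r=ray(d,uv); return d["C"]+r*(z-d["C"][2])/r[2]
def proj(d,p):
    q=d["R"]@np.asarray(p)+d["tvec"]; return np.array([d["fx"]*q[0]/q[2]+d["cx"],d["fy"]*q[1]/q[2]+d["cy"]])
def tri(a,ua,b,ub):
    r,s=ray(a,ua),ray(b,ub); t=np.linalg.lstsq(np.c_[r,-s],b["C"]-a["C"],rcond=None)[0]
    p,q=a["C"]+r*t[0],b["C"]+s*t[1]; return (p+q)/2,np.linalg.norm(p-q)
def down(yaw): # tool x down, jaw axis y at world yaw
    x=np.array([0,0,-1.]); y=np.array([np.cos(yaw),np.sin(yaw),0]); return np.c_[x,y,np.cross(x,y)]
def tool():
    s=robot.sense(); w,x,y,z=s["eef_rot"]; return np.array(s["eef_pos"]),R.from_quat([x,y,z,w]).as_matrix()
def go(p,M=None,frm=None):
    P,T=frm or tool(); M=T if M is None else M
    return T.T@(np.asarray(p)-P), np.degrees(R.from_matrix(T.T@M).as_rotvec())
def blobs(d,mask,z,amin=60,roi=None):
    out=[]
    for c in cv2.findContours(mask.astype(np.uint8),cv2.RETR_EXTERNAL,cv2.CHAIN_APPROX_NONE)[0]:
        if cv2.contourArea(c)<amin: continue
        W=np.array([cast(d,q[0],z)[:2] for q in c],np.float32)*1000
        (cx,cy),(w,h),a=cv2.minAreaRect(W)
        if w<h: w,h,a=h,w,a+90
        out.append((c[:,0].mean(0).round(),np.array([cx,cy])/1000,round(w),round(h),round((a+90)%180-90,1)))
    return out
E
python3 - <<'E'
from h import *
s=cam("scene"); t=cam("side")
f=lambda i,x,y,w,h,W,H: cv2.resize(i[y:y+h,x:x+w],(W,H),interpolation=cv2.INTER_CUBIC)
top=np.hstack([f(s["img"],275,220,130,100,390,300),f(t["img"],255,180,130,100,390,300)])
bot=np.hstack([f(s["img"],355,320,190,146,390,300),f(s["img"],245,135,100,77,390,300)])
cv2.imwrite("pics/c1.png",np.vstack([top,bot]))
for z,d in ((.006,s),(.006,t)):
    hsv=cv2.cvtColor(d["img"],cv2.COLOR_BGR2HSV); m=(hsv[...,0]>15)&(hsv[...,0]<35)&(hsv[...,1]<170)&(hsv[...,2]>170)
    for b in blobs(d,cv2.morphologyEx(m.astype(np.uint8),cv2.MORPH_CLOSE,np.ones((3,3))),z):
        if b[2]<180: print(*b)
    print()
E
```

```text
[522. 470.] [0.3636 0.585 ] 65 20 -45.2
[445. 475.] [0.5077 0.5117] 86 30 -28.0
[ 19. 461.] [1.2662 0.0873] 59 18 -3.6
[373. 452.] [0.615 0.414] 31 27 59.2
[ 92. 446.] [1.1258 0.1273] 161 14 1.5
[ 41. 438.] [1.2163 0.062 ] 159 20 0.4
[430. 416.] [0.4678 0.4076] 91 57 19.9
[ 89. 395.] [1.1042 0.0232] 118 8 0.2
[506. 373.] [0.2642 0.414 ] 50 33 -56.6
[382. 380.] [0.5199 0.2945] 90 57 42.8
[426. 339.] [0.3791 0.2616] 80 34 -16.5
[ 23. 310.] [ 1.196  -0.2499] 99 26 2.9
[ 56. 294.] [ 1.1108 -0.2529] 57 32 -4.6
[ 19. 290.] [ 1.1892 -0.3041] 88 38 -8.1
[ 52. 279.] [ 1.1086 -0.301 ] 61 32 -2.8
[201. 231.] [ 0.7339 -0.2547] 66 53 -86.9
[251. 210.] [ 0.5953 -0.2574] 72 22 -48.9
[303. 208.] [ 0.4686 -0.1983] 81 34 -71.5
[500. 206.] [-0.0154  0.0418] 135 36 -27.7
[278. 155.] [ 0.4449 -0.3959] 101 60 -4.3
[175.  95.] [ 0.6216 -0.7614] 159 60 -59.8
[255.  47.] [ 0.3107 -0.8521] 178 63 84.2
[316.   5.] [ 0.0331 -0.9446] 80 40 62.5

[177. 452.] [ 0.1376 -0.5408] 122 30 -87.4
[222. 448.] [ 0.2389 -0.5354] 148 37 -88.5
[254. 448.] [ 0.3141 -0.5394] 151 49 -89.3
[293. 446.] [ 0.4023 -0.5418] 159 61 89.7
[203. 445.] [ 0.1982 -0.5247] 162 26 -89.8
[384. 391.] [ 0.6296 -0.4282] 104 37 10.2
[310. 382.] [ 0.4511 -0.3906] 103 61 -4.1
[362. 333.] [ 0.5978 -0.261 ] 64 25 -45.8
[314. 317.] [ 0.4721 -0.2012] 78 32 -53.9
[384. 299.] [ 0.6681 -0.157 ] 108 16 -31.2
[352. 244.] [0.5971 0.0422] 58 23 72.0
[346. 213.] [0.5972 0.1729] 125 32 75.7
[319. 186.] [0.5217 0.2888] 96 61 42.4
[301. 163.] [0.4702 0.4015] 95 63 19.5
[283. 114.] [0.417 0.65 ] 175 80 87.5
```

View pics/c1.png

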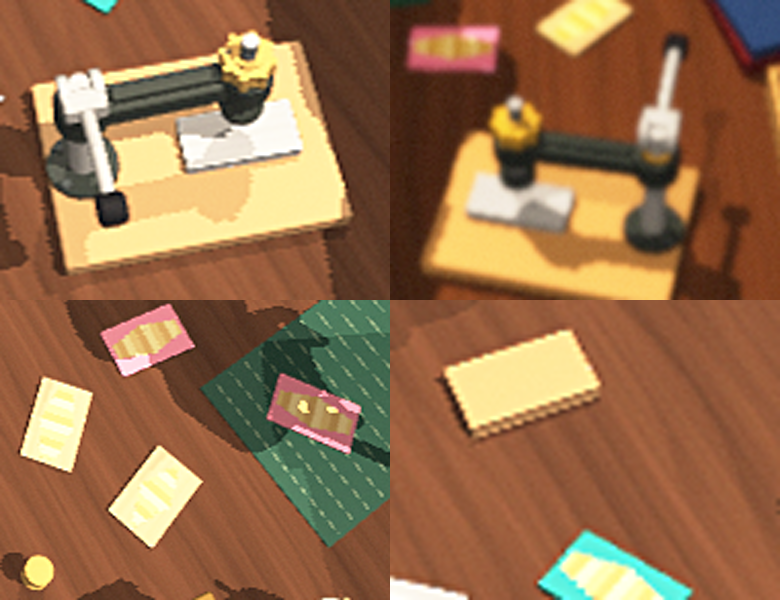

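The crops show cream panels at (383,380) and (431,415). The pink ones (427,338 and 508,375) and the turquoise one (302,208) are look-alikes. The plain beech board is at (279,156), and it measures 101x60. The press is closed, with its knob at scene (312,289). Next I measure the press.

```bash
python3 - <<'E'
from h import *
s=cam("scene"); t=cam("side")
S=lambda x,y:(275+x/3,220+y/3); T=lambda x,y:(255+(x-390)/3,180+y/3)
print("knob",tri(s,S(112,207),t,T(676,43)))
print("nut",tri(s,S(247,68),t,T(515,130)))
print("sp",tri(s,S(250,42),t,T(515,103)))
B=np.array([cast(s,S(*q),.022)[:2] for q in ((33,85),(298,42),(350,210),(68,265))])
print("base",B, [np.linalg.norm(B[i]-B[i-1]) for i in range(4)],B.mean(0))
C=np.array([cast(s,S(*q),.034)[:2] for q in ((183,170),(178,120),(290,100),(300,150))]); print("bed",C.mean(0),[np.linalg.norm(C[i]-C[i-1]) for i in range(4)])
# mask based base: yellow wood
for d in (s,t):
    hsv=cv2.cvtColor(d["img"],cv2.COLOR_BGR2HSV); m=((hsv[...,0]>14)&(hsv[...,0]<30)&(hsv[...,1]<190)&(hsv[...,2]>110)|(hsv[...,1]<60)&(hsv[...,2]>110)).astype(np.uint8)
    for b in blobs(d,m,.022,1500): 
        if b[2]<300: print(*b)
u=(B[0]+B[3]-B[1]-B[2]);u/=np.linalg.norm(u);v=np.array([-u[1],u[0]]);bed=B.mean(0)-.0425*u
print("u",u,np.degrees(np.arctan2(u[1],u[0])),"bed",bed,"post",bed+.13*u, "knob closed would be",bed+.13*u+v*.106)
E
```

```text
knob (array([0.5913, 0.0896, 0.1651]), np.float64(0.005003245201720823))
nut (array([0.4386, 0.0215, 0.1324]), np.float64(0.004694078349823323))
sp (array([0.4392, 0.0204, 0.1698]), np.float64(0.0055324227583265955))
base [[ 0.5652 -0.0989]
 [ 0.3448 -0.0309]
 [ 0.3898  0.124 ]
 [ 0.6125  0.0602]] [np.float64(0.1659801881086507), np.float64(0.23059714464293488), np.float64(0.16127027950549586), np.float64(0.23170311597468474)] [0.4781 0.0136]
bed [0.4395 0.0276] [np.float64(0.09765862805905913), np.float64(0.045859282620227475), np.float64(0.09549136122825524), np.float64(0.04681208970288773)]
[ 77. 451.] [1.1323 0.1265] 183 89 0.5
[ 57. 426.] [1.1651 0.0594] 247 41 -0.8
[ 69. 394.] [1.1603 0.0057] 243 64 -5.6
[241. 339.] [0.7686 0.067 ] 232 142 -89.5
[332. 267.] [0.4778 0.0083] 235 191 -16.2
[293. 444.] [ 0.3981 -0.5474] 153 80 85.8
[214. 445.] [ 0.2254 -0.5326] 158 87 85.8
[580. 419.] [ 1.0741 -0.5163] 235 219 0.2
[311. 256.] [0.481  0.0045] 238 181 -16.9
[410. 237.] [0.7741 0.0672] 250 149 -89.6
u [ 0.9585 -0.285 ] -16.561176215300218 bed [0.4373 0.0257] post [ 0.5619 -0.0113] knob closed would be [0.5922 0.0903]
```

```bash
python3 - <<'E'
from h import *
P,T=tool(); print(T)
for yaw in (-16.4,163.6):
    M=down(np.radians(yaw)); print(yaw,go([.592,.090,.231],M)); print(T.T@M)
E
```

```text
[[-0.0002  0.2501  0.9682]
 [-0.0004  0.9682 -0.2501]
 [-1.     -0.0004 -0.    ]]
-16.4 (array([ 0.0002, -0.2897,  0.5507]), array([91.9181,  0.0166,  0.0204]))
[[ 1.     -0.      0.0004]
 [ 0.0004 -0.0335 -0.9994]
 [ 0.      0.9994 -0.0335]]
163.6 (array([ 0.0002, -0.2897,  0.5507]), array([-88.0819,  -0.0203,   0.0165]))
[[ 1.      0.     -0.0004]
 [ 0.0004  0.0335  0.9994]
 [ 0.     -0.9994  0.0335]]
```

```bash
python3 -m pendant '[[[0,-0.145,0.275],[60,0,0],0.085],[[0,-0.145,0.275],[60,0,0],0.085],[[0,-0.145,0.275],[60,0,0],0.085],[[0,-0.145,0.275],[60,0,0],0.085],[[0,-0.145,0.275],[60,0,0],0.085],[[0,-0.145,0.275],[60,0,0],0.085],[[0,-0.145,0.275],[60,0,0],0.085],[[0,-0.145,0.275],[60,0,0],0.085],[[0,-0.145,0.275],[60,0,0],0.085],[[0,-0.145,0.275],[60,0,0],0.085]]'
python3 -m pendant '[[[0,0.166,0.263],[32,0,0],0.07],[[0,0.166,0.263],[32,0,0],0.07],[[0,0.166,0.263],[32,0,0],0.07],[[0,0.166,0.263],[32,0,0],0.07],[[0,0.166,0.263],[32,0,0],0.07],[[0,0.166,0.263],[32,0,0],0.07],[[0,0.166,0.263],[32,0,0],0.07],[[0,0.166,0.263],[32,0,0],0.07],[[0,0.166,0.263],[32,0,0],0.07],[[0,0.166,0.263],[32,0,0],0.07]]'
python3 - <<'E'
from h import *
P,T=tool(); print(robot.sense()["joint_pos"]); print(go([.592,.090,.231],down(np.radians(-16.4))))
d=cam("wrist","w1"); print(d["C"],proj(d,[.592,.09,.158]),proj(d,[.562,-.011,.152]))
E
```

```text
time_s: 1.13
eef_pos: [0.3621, 0.2982, 0.2312]
eef_rot: [0.562, 0.429, 0.562, -0.429]
force: [-0.3, -0.1, 0.7]
gripper_width: 0.085
time_s: 1.97
eef_pos: [0.5918, 0.0901, 0.2307]
eef_rot: [-0.423, -0.566, -0.424, 0.567]
force: [-0.5, -0.2, -0.0]
gripper_width: 0.0702
[0.015  0.3929 0.1457 1.3246 0.0001 1.8722]
(array([-0.0003,  0.0002,  0.0001]), array([-0.011 ,  0.0094,  0.0573]))
[0.6139 0.1652 0.3725] [320.9358 257.4671] [320.5532 409.3351]
```

View pics/w1.png

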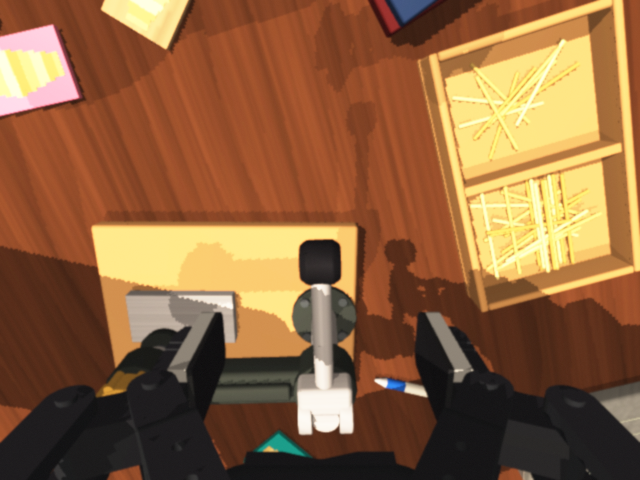

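```bash
python3 -m pendant '[[[0.03,0,0],[0,0,0],0.05],[[0.06,0,0],[0,0,0],0.05],[[0.092,0,0],[0,0,0],0.05],[[0.092,0,0],[0,0,0],0.05],[[0.092,0,0],[0,0,0],0.0],[[0.092,0,0],[0,0,0],0.0],[[0.092,0,0],[0,0,0],0.0],[[0.092,0,0],[0,0,0],0.0],[[0.092,0,0],[0,0,0],0.0],[[0.092,0,0],[0,0,0],0.0]]'
python3 -m pendant '[[[-0.0178,0,0.0025],[0,0,0],0],[[-0.0354,0,0.0082],[0,0,0],0],[[-0.0517,0,0.0169],[0,0,0],0],[[-0.0663,0,0.0283],[0,0,0],0],[[-0.0787,0,0.042],[0,0,0],0],[[-0.0885,0,0.0577],[0,0,0],0],[[-0.0954,0,0.0748],[0,0,0],0],[[-0.0992,0,0.0929],[0,0,0],0],[[-0.0999,0,0.1113],[0,0,0],0],[[-0.0980,0,0.128],[0,0,0],0]]'
python3 - <<'E'
from h import *
print(tool()); cam("wrist","w2"); cam("side","s2"); a=cv2.imread("pics/w2.png");b=cv2.imread("pics/s2.png")[130:330,220:460]
cv2.imwrite("pics/c2.png",np.hstack([cv2.resize(a,(400,300)),cv2.resize(b,(360,300))]))
E
```

```text
time_s: 2.85
eef_pos: [0.5925, 0.0908, 0.1407]
eef_rot: [0.424, 0.567, 0.423, -0.565]
force: [1.0, 6.5, 2.8]
gripper_width: 0.0209
time_s: 3.68
eef_pos: [0.5585, -0.0336, 0.2392]
eef_rot: [0.425, 0.569, 0.422, -0.564]
force: [19.1, 4.2, -7.2]
gripper_width: 0.0208
(array([ 0.5585, -0.0336,  0.2392]), array([[ 0.0083,  0.9589, -0.2835],
       [ 0.0003, -0.2835, -0.959 ],
       [-1.    ,  0.0079, -0.0026]]))
```

View pics/c2.png

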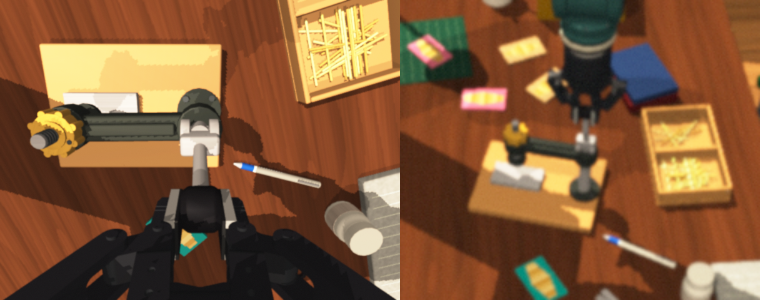

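```bash
python3 -m pendant '[[[0,0.001,-0.0002],[-7,0,0],0],[[0,0.004,-0.0007],[-14,0,0],0],[[0,0.007,-0.0016],[-21,0,0],0],[[0,0.01,-0.0029],[-28,0,0],0],[[0,0.0125,-0.0045],[-35,0,0],0],[[0,0.015,-0.0063],[-42,0,0],0],[[0,0.017,-0.0085],[-49,0,0],0],[[0,0.019,-0.0109],[-56,0,0],0],[[0,0.0205,-0.0135],[-63,0,0],0],[[0,0.022,-0.0163],[-70,0,0],0]]'
python3 -m pendant '[[[0,0.003,-0.0002],[-7,0,0],0],[[0,0.006,-0.0007],[-14,0,0],0],[[0,0.006,-0.0007],[-14,0,0],0],[[0,0.006,-0.0007],[-14,0,0],0]]'
python3 - <<'E'
from h import *
print(tool()); cam("scene","s3"); cam("side","s3b"); a=cv2.imread("pics/s3.png")[180:330,240:440];b=cv2.imread("pics/s3b.png")[150:350,220:460]
cv2.imwrite("pics/c3.png",np.hstack([cv2.resize(a,(400,300)),cv2.resize(b,(360,300))]))
E
```

```text
time_s: 4.62
eef_pos: [0.5822, -0.0245, 0.2395]
eef_rot: [0.674, 0.219, 0.67, -0.22]
force: [-2.4, -7.8, 13.1]
gripper_width: 0.0205
time_s: 4.95
eef_pos: [0.585, -0.0198, 0.2395]
eef_rot: [0.695, 0.136, 0.692, -0.139]
force: [-0.5, -11.0, 12.6]
gripper_width: 0.0207
(array([ 0.585 , -0.0198,  0.2395]), array([[ 0.0038,  0.3822,  0.9241],
       [-0.0044,  0.9241, -0.3821],
       [-1.    , -0.0026,  0.0052]]))
```

View pics/c3.png

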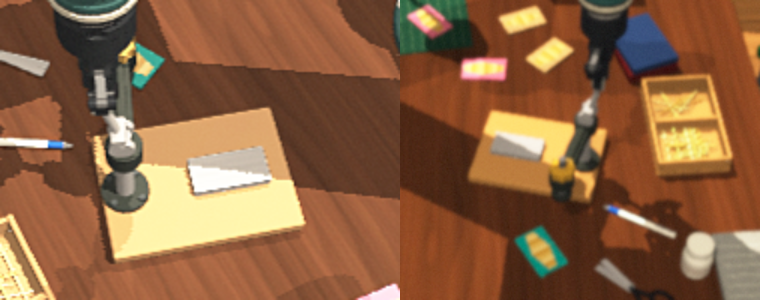

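```bash
python3 -m pendant '[[[0,0,0],[0,0,0],0.06],[[0,0,0],[0,0,0],0.06],[[0,0,0],[0,0,0],0.06],[[0,0,0],[0,0,0],0.06],[[-0.04,0,0],[0,0,0],0.07],[[-0.08,0,0],[0,0,0],0.07],[[-0.1,0,0],[0,0,0],0.07],[[-0.1,0,0],[0,0,0],0.07]]'
python3 - <<'E'
from h import *
print(tool()[0],go([.469,.4045,.2],down(np.radians(109.7))))
s=cam("scene"); t=cam("side")
for d in (s,t):
    hsv=cv2.cvtColor(d["img"],cv2.COLOR_BGR2HSV); m=((hsv[...,1]<70)&(hsv[...,2]>90)).astype(np.uint8)
    for b in blobs(d,m,.034,200):
        if np.linalg.norm(b[1]-[.438,.026])<.05: print(*b)
E
```

```text
time_s: 5.72
eef_pos: [0.5849, -0.018, 0.3416]
eef_rot: [0.696, 0.138, 0.691, -0.138]
force: [0.4, -0.2, 0.2]
gripper_width: 0.0701
[ 0.5849 -0.018   0.3416] (array([ 0.1405,  0.3459, -0.2695]), array([-42.1761,   0.3464,   0.0466]))
[354. 265.] [0.4394 0.0275] 97 52 -16.4
[298. 247.] [0.443  0.0188] 95 53 -16.2
```

```bash
python3 -m pendant '[[[0.14,0.346,-0.2695],[-42.2,0.3,0],0.07],[[0.14,0.346,-0.2695],[-42.2,0.3,0],0.07],[[0.14,0.346,-0.2695],[-42.2,0.3,0],0.07],[[0.14,0.346,-0.2695],[-42.2,0.3,0],0.07],[[0.14,0.346,-0.2695],[-42.2,0.3,0],0.07],[[0.14,0.346,-0.2695],[-42.2,0.3,0],0.07],[[0.14,0.346,-0.2695],[-42.2,0.3,0],0.07],[[0.14,0.346,-0.2695],[-42.2,0.3,0],0.07],[[0.14,0.346,-0.2695],[-42.2,0.3,0],0.07],[[0.14,0.346,-0.2695],[-42.2,0.3,0],0.07]]'
cat >> h.py <<'E'
def cream(d):
    hsv=cv2.cvtColor(d["img"],cv2.COLOR_BGR2HSV); m=(hsv[...,0]>15)&(hsv[...,0]<35)&(hsv[...,1]<170)&(hsv[...,2]>150)
    return cv2.morphologyEx(m.astype(np.uint8),cv2.MORPH_CLOSE,np.ones((5,5)))
E
python3 - <<'E'
from h import *
d=cam("wrist","w3"); print(go([.469,.4045,.2],down(np.radians(109.7))))
for b in blobs(d,cream(d),.006,500): print(*b)
E
```

```text
time_s: 6.65
eef_pos: [0.4767, 0.3661, 0.2087]
eef_rot: [0.694, -0.121, 0.699, 0.121]
force: [1.0, -0.9, 0.3]
gripper_width: 0.07
(array([0.006 , 0.033 , 0.0067]), array([ 0.2253, -0.557 , -0.1826]))
[ 10. 406.] [0.7741 0.1495] 78 27 6.7
[617. 251.] [0.4222 0.6302] 134 59 61.0
[224. 225.] [0.5204 0.2941] 91 57 42.9
[368. 212.] [0.4691 0.4063] 90 57 19.7
[232.  46.] [0.384  0.2617] 75 37 8.3
[10. 28.] [0.4263 0.0979] 59 20 -16.4
```

View pics/w3.png

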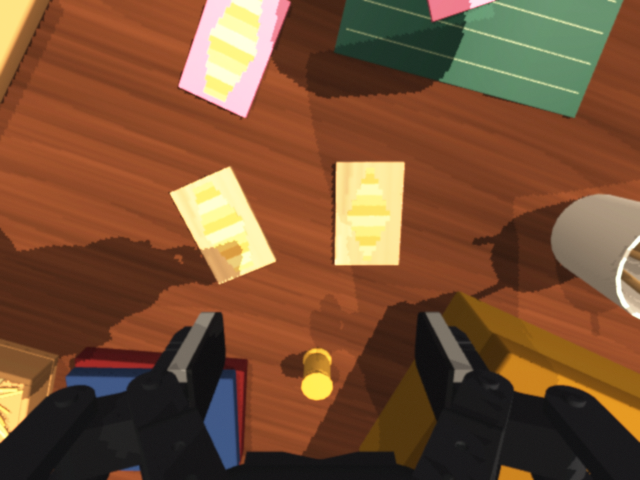

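```bash
python3 - <<'E'
from h import *
d=cam("wrist")
print(cast(d,(460,295),0.0),cast(d,(345,478),0.0),cast(d,(495,340),.08))
print(go([.4691,.4063,.05],down(np.radians(109.7))))
E
```

```text
[0.5068 0.519  0.    ] [0.7401 0.4959 0.    ] [0.5063 0.5183 0.08  ]
(array([0.157 , 0.0374, 0.0089]), array([ 0.2914, -0.5644, -0.1122]))
```

```bash
python3 -m pendant '[[[0.03,0.037,0.009],[0.3,-0.6,-0.1],0.068],[[0.06,0.037,0.009],[0.3,-0.6,-0.1],0.068],[[0.09,0.037,0.009],[0.3,-0.6,-0.1],0.068],[[0.12,0.037,0.009],[0.3,-0.6,-0.1],0.068],[[0.157,0.037,0.009],[0.3,-0.6,-0.1],0.068],[[0.157,0.037,0.009],[0.3,-0.6,-0.1],0.068],[[0.157,0.037,0.009],[0.3,-0.6,-0.1],0.068]]'
python3 - <<'E'
from h import *
print(tool(),go([.4691,.4063,-.003],down(np.radians(109.7))))
d=cam("wrist","w4")
for b in blobs(d,cream(d),.006,2000): print(*b)
E
```

```text
time_s: 7.33
eef_pos: [0.4723, 0.4013, 0.0524]
eef_rot: [0.698, -0.119, 0.696, 0.119]
force: [-0.1, -0.0, 1.0]
gripper_width: 0.0676
(array([0.4723, 0.4013, 0.0524]), array([[ 0.0017, -0.3322,  0.9432],
       [-0.0004,  0.9432,  0.3322],
       [-1.    , -0.001 ,  0.0014]])) (array([ 0.0554,  0.0058, -0.0014]), array([-0.2979,  0.0822,  0.0561]))
[ 84. 287.] [0.5194 0.2949] 89 59 43.1
[332. 274.] [0.4685 0.4065] 90 56 19.7
[52. 28.] [0.4065 0.2632] 32 31 -80.8
```

```bash
python3 -m pendant '[[[0.02,0.006,-0.001],[-0.3,0,0],0.068],[[0.04,0.006,-0.001],[-0.3,0,0],0.068],[[0.05,0.006,-0.001],[-0.3,0,0],0.068],[[0.055,0.006,-0.001],[-0.3,0,0],0.068],[[0.055,0.006,-0.001],[-0.3,0,0],0.068],[[0.055,0.006,-0.001],[-0.3,0,0],0.068]]'
python3 -m pendant '[[[0,0,0],[0,0,0],0],[[0,0,0],[0,0,0],0],[[0,0,0],[0,0,0],0],[[0,0,0],[0,0,0],0],[[0,0,0],[0,0,0],0],[[0,0,0],[0,0,0],0]]'
python3 -m pendant '[[[-0.03,0,0],[0,0,0],0],[[-0.06,0,0],[0,0,0],0],[[-0.09,0,0],[0,0,0],0],[[-0.12,0,0],[0,0,0],0],[[-0.12,0,0],[0,0,0],0]]'
python3 - <<'E'
from h import *
print(tool(),go([.4395,.0265,.12],down(np.radians(73.6))))
E
```

```text
time_s: 7.88
eef_pos: [0.4716, 0.4082, -0.0001]
eef_rot: [0.699, -0.12, 0.694, 0.122]
force: [0.9, -0.4, -0.2]
gripper_width: 0.0679
time_s: 8.38
eef_pos: [0.4717, 0.4083, 0.0006]
eef_rot: [0.699, -0.12, 0.694, 0.122]
force: [-3.4, -2.6, 15.9]
gripper_width: 0.0526
time_s: 8.8
eef_pos: [0.4724, 0.4091, 0.1252]
eef_rot: [0.701, -0.119, 0.692, 0.123]
force: [0.2, 0.6, 0.3]
gripper_width: 0.052
(array([0.4724, 0.4091, 0.1252]), array([[ 0.0126, -0.3374,  0.9413],
       [ 0.0068,  0.9414,  0.3373],
       [-0.9999,  0.0021,  0.0141]])) (array([ 0.0022, -0.3491, -0.1601]), array([36.1167,  0.7434, -0.3724]))
```

```bash
python3 - <<'E'
from h import *
d=cam("wrist"); s=cam("side")
x,y=proj(s,tool()[0]).astype(int)
cv2.imwrite("pics/c5.png",np.hstack([cv2.resize(d["img"],(480,360)),cv2.resize(s["img"][y-50:y+50,x-40:x+40],(288,360))]))
E
```

```text
(no output)
```

View pics/c5.png

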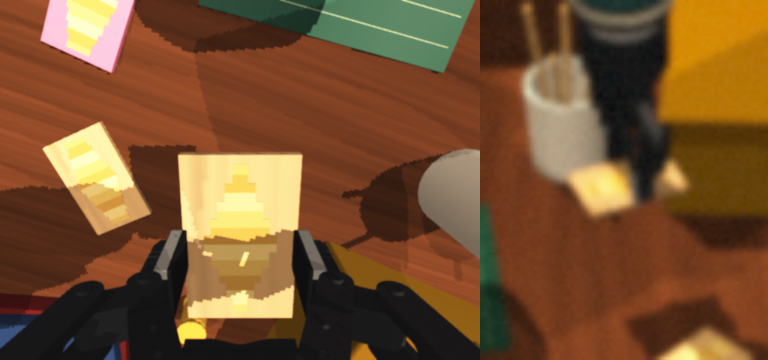

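Panel A is held flat. I'll go to above the bed, offset 40 mm toward the post, and look at the bed and the held panel.

```bash
python3 -m pendant '[[[-0.06,-0.31,-0.13],[36,0.7,-0.4],0],[[-0.06,-0.31,-0.13],[36,0.7,-0.4],0],[[-0.06,-0.31,-0.13],[36,0.7,-0.4],0],[[-0.06,-0.31,-0.13],[36,0.7,-0.4],0],[[-0.06,-0.31,-0.13],[36,0.7,-0.4],0],[[-0.06,-0.31,-0.13],[36,0.7,-0.4],0],[[-0.06,-0.31,-0.13],[36,0.7,-0.4],0],[[-0.06,-0.31,-0.13],[36,0.7,-0.4],0],[[-0.06,-0.31,-0.13],[36,0.7,-0.4],0],[[-0.06,-0.31,-0.13],[36,0.7,-0.4],0]]'
python3 - <<'E'
from h import *
P,T=tool();print(P,T,go([.4395,.0265,.12],down(np.radians(73.6))))
d=cam("wrist","w6")
E
```

```text
time_s: 9.73
eef_pos: [0.4519, 0.0697, 0.1776]
eef_rot: [0.698, 0.099, 0.702, -0.104]
force: [0.4, -0.5, -1.0]
gripper_width: 0.0518
[0.4519 0.0697 0.1776] [[-0.0069  0.2841  0.9588]
 [-0.0055  0.9588 -0.2842]
 [-1.     -0.0072 -0.0051]] (array([ 0.0579, -0.0445,  0.0007]), array([-0.1093, -0.2913,  0.412 ]))
```

View pics/w6.png

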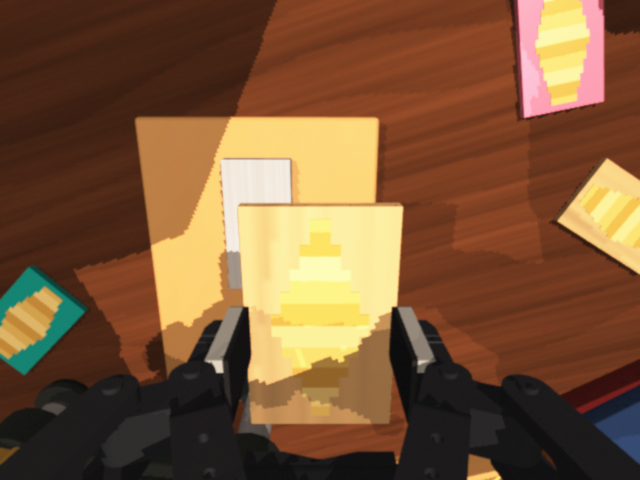

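```bash
python3 - <<'E'
from h import *
d=cam("wrist"); P,T=tool()
u=np.array([.9593,-.2823,0]);v=np.array([.2823,.9593,0])
a=[cast(d,q,.034) for q in((222,159),(292,159))]; print(a,np.linalg.norm(a[0]-a[1]),(a[0]+a[1])/2+.048*u)
a=[cast(d,q,.022) for q in((136,118),(379,118))]; print(np.linalg.norm(a[0]-a[1]),(a[0]+a[1])/2+.075*u,np.degrees(np.arctan2(*(a[1]-a[0])[:2])))
for z in (.0055,.008,.012,.02):
  a=np.array([T.T@(cast(d,q,P[2]+z)-P) for q in((238,205),(403,205),(390,424),(248,424))]); print(z,a,np.linalg.norm(a[0]-a[1]),np.linalg.norm(a[2]-a[3]),np.linalg.norm(a[1]-a[2]),a.mean(0))
E
```

```text
[array([0.3878, 0.0192, 0.034 ]), array([0.4012, 0.0646, 0.034 ])] 0.047389015379765746 [0.4406 0.0283 0.034 ]
0.16654272991827201 [0.441  0.0278 0.022 ] 16.477427093086384
0.0055 [[-0.005  -0.0289 -0.0477]
 [-0.0054  0.0263 -0.0476]
 [-0.0059  0.0262  0.0414]
 [-0.0055 -0.0304  0.0416]] 0.05521731565419869 0.05666327654335912 0.0889790465887872 [-0.0055 -0.0017 -0.0031]
0.008 [[-0.0075 -0.0284 -0.0482]
 [-0.0079  0.0258 -0.0482]
 [-0.0084  0.0257  0.0392]
 [-0.008  -0.0299  0.0394]] 0.05420868629681615 0.055628234482186956 0.08735370719084547 [-0.008  -0.0017 -0.0045]
0.012 [[-0.0115 -0.0276 -0.0491]
 [-0.0119  0.025  -0.0491]
 [-0.0124  0.0249  0.0357]
 [-0.012  -0.029   0.0359]] 0.05259487932500412 0.05397216718431147 0.08475316415413853 [-0.012  -0.0017 -0.0067]
0.02 [[-0.0195 -0.026  -0.0509]
 [-0.0199  0.0234 -0.0509]
 [-0.0203  0.0233  0.0287]
 [-0.02   -0.0273  0.0289]] 0.04936726538138005 0.05066003258856052 0.07955207808072477 [-0.0199 -0.0017 -0.0111]
```

```bash
python3 -m pendant '[[[0.03,-0.03,0.0045],[-0.1,-0.3,0.4],0],[[0.06,-0.043,0.0045],[-0.1,-0.3,0.4],0],[[0.09,-0.043,0.0045],[-0.1,-0.3,0.4],0],[[0.108,-0.043,0.0045],[-0.1,-0.3,0.4],0],[[0.108,-0.043,0.0045],[-0.1,-0.3,0.4],0],[[0.108,-0.043,0.0045],[-0.1,-0.3,0.4],0]]'
python3 - <<'E'
from h import *
print(go([.4435,.0268,.035],down(np.radians(73.6))))
E
```

```text
time_s: 10.33
eef_pos: [0.4432, 0.03, 0.0696]
eef_rot: [0.699, 0.099, 0.701, -0.099]
force: [-0.2, -1.1, 0.0]
gripper_width: 0.0522
(array([ 0.0346, -0.003 ,  0.0013]), array([ 0.3097, -0.1102,  0.0049]))
```

```bash
python3 -m pendant '[[[0.0,-0.003,0.001],[0.3,0,0],0],[[0.015,-0.003,0.001],[0.3,0,0],0],[[0.027,-0.003,0.001],[0.3,0,0],0],[[0.034,-0.003,0.001],[0.3,0,0],0],[[0.0345,-0.003,0.001],[0.3,0,0],0],[[0.0345,-0.003,0.001],[0.3,0,0],0],[[0.0345,-0.003,0.001],[0.3,0,0],0]]'
python3 - <<'E'
from h import *
print(go([.4435,.0268,.035],down(np.radians(73.6))))
E
```

```text
time_s: 10.92
eef_pos: [0.4445, 0.0257, 0.0364]
eef_rot: [0.7, 0.101, 0.699, -0.101]
force: [-0.0, 0.7, -1.0]
gripper_width: 0.0521
(array([ 0.0014,  0.0008, -0.0012]), array([-0.0744,  0.0893, -0.0192]))
```

```bash
python3 -m pendant '[[[0.0015,0.001,-0.001],[0,0,0],0],[[0.0015,0.001,-0.001],[0,0,0],0],[[0.0015,0.001,-0.001],[0,0,0],0],[[0.0015,0.001,-0.001],[0,0,0],0.066],[[0.0015,0.001,-0.001],[0,0,0],0.066],[[0.0015,0.001,-0.001],[0,0,0],0.066],[[0.0015,0.001,-0.001],[0,0,0],0.066]]'
python3 -m pendant '[[[-0.02,0,0],[0,0,0],0.066],[[-0.05,0,0],[0,0,0],0.068],[[-0.09,0,0],[0,0,0],0.068],[[-0.13,0,0],[0,0,0],0.068],[[-0.13,0,0],[0,0,0],0.068]]'
python3 - <<'E'
from h import *
d=cam("wrist","w7")
for b in blobs(d,cream(d),.04,2000): print(*b)
print(go([.5204,.2941,.15],down(np.radians(132.9))))
E
```

```text
time_s: 11.5
eef_pos: [0.4432, 0.0269, 0.0341]
eef_rot: [0.7, 0.101, 0.7, -0.101]
force: [0.4, -0.0, 0.3]
gripper_width: 0.0659
time_s: 11.92
eef_pos: [0.4456, 0.0267, 0.1702]
eef_rot: [0.703, 0.101, 0.697, -0.101]
force: [0.6, 0.2, 1.5]
gripper_width: 0.0678
[ 67. 318.] [ 0.459  -0.1703] 72 32 -62.3
[325. 258.] [0.4686 0.0037] 217 181 -16.7
[625.  44.] [0.3887 0.2302] 52 19 -3.0
(array([ 0.0176,  0.2778, -0.0036]), array([-59.3831,   0.3591,   0.1281]))
```

View pics/w7.png

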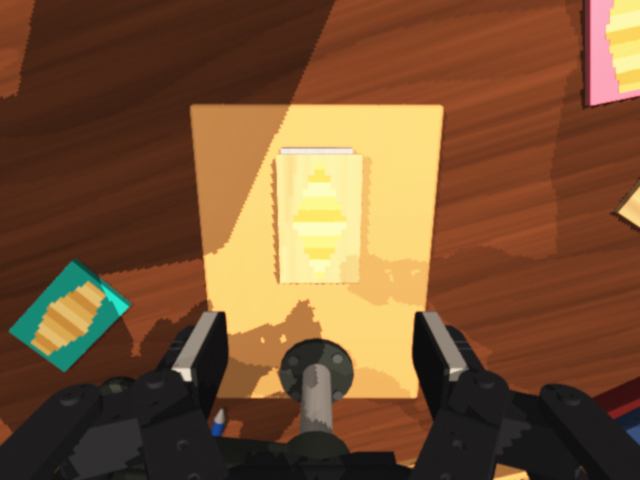

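```bash
cat > m.py <<'E'
from h import *
U=np.array([.9593,-.2823]);V=np.array([.2823,.9593])
def bf(p,bed): p=np.array(p)[...,:2]-bed; return np.stack([p@U,p@V],-1)*1000
E
python3 - <<'E'
from m import *
d=cam("wrist"); bed=np.array([.4405,.0277])
q=lambda L,z: bf([cast(d,p,z) for p in L],bed)
a=q([(277,155),(363,155),(360,283),(279,283)],.04);print("panel",a,a.mean(0))
print("bed far edge",q([(281,148),(353,148)],.034))
b=q([(190,105),(443,105),(417,398),(219,398)],.022);print("base",b,b.mean(0)-[42.5,0])
E
```

```text
panel [[-45.1534 -27.4546]
 [-45.0218  27.0835]
 [ 43.2684  27.6296]
 [ 43.1313 -29.0934]] [-0.9439 -0.4587]
bed far edge [[-48.923  -25.3286]
 [-48.8109  21.1114]]
base [[-75.414  -84.9452]
 [-75.0157  80.1612]
 [154.4502  79.3531]
 [154.0554 -83.8869]] [-2.981  -2.3294]
```

```bash
python3 -m pendant '[[[0.0,0.278,-0.004],[-59.4,0.4,0.1],0.068],[[0.0,0.278,-0.004],[-59.4,0.4,0.1],0.068],[[0.0,0.278,-0.004],[-59.4,0.4,0.1],0.068],[[0.0,0.278,-0.004],[-59.4,0.4,0.1],0.068],[[0.0,0.278,-0.004],[-59.4,0.4,0.1],0.068],[[0.0,0.278,-0.004],[-59.4,0.4,0.1],0.068],[[0.0,0.278,-0.004],[-59.4,0.4,0.1],0.068],[[0.05,0.278,-0.004],[-59.4,0.4,0.1],0.068],[[0.08,0.278,-0.004],[-59.4,0.4,0.1],0.068],[[0.1,0.278,-0.004],[-59.4,0.4,0.1],0.068]]'
python3 - <<'E'
from h import *
d=cam("wrist","w8")
for b in blobs(d,cream(d),.006,2000): print(*b)
print(tool()[0],go([.5204,.2941,-.003],down(np.radians(132.9))))
E
```

```text
time_s: 12.85
eef_pos: [0.5158, 0.2943, 0.0588]
eef_rot: [0.653, -0.259, 0.662, 0.261]
force: [-0.4, 0.7, -0.1]
gripper_width: 0.068
[309. 273.] [0.5206 0.2935] 90 56 42.7
[463.  33.] [0.3922 0.2616] 61 29 -19.0
[0.5146 0.2935 0.0566] (array([ 0.0595, -0.004 ,  0.0054]), array([ 0.0862, -0.779 , -0.4496]))
```

```bash
python3 -m pendant '[[[0.0,-0.0045,0.0055],[0,-0.8,-0.4],0.068],[[0.02,-0.0045,0.0055],[0,-0.8,-0.4],0.068],[[0.04,-0.0045,0.0055],[0,-0.8,-0.4],0.068],[[0.052,-0.0045,0.0055],[0,-0.8,-0.4],0.068],[[0.057,-0.0045,0.0055],[0,-0.8,-0.4],0.068],[[0.057,-0.0045,0.0055],[0,-0.8,-0.4],0.068],[[0.057,-0.0045,0.0055],[0,-0.8,-0.4],0.068]]'
python3 -c "
from h import *
print(go([.5206,.2935,-.003],down(np.radians(132.8))))"
python3 -m pendant '[[[0,0,0],[0,0,0],0],[[0,0,0],[0,0,0],0],[[0,0,0],[0,0,0],0],[[0,0,0],[0,0,0],0],[[0,0,0],[0,0,0],0],[[0,0,0],[0,0,0],0]]'
python3 -c "
from h import *
print(go([.5206,.2935,-.003],down(np.radians(132.8))))"
python3 -m pendant '[[[-0.03,0,0],[0,0,0],0],[[-0.06,0,0],[0,0,0],0],[[-0.09,0,0],[0,0,0],0],[[-0.12,0,0],[0,0,0],0],[[-0.12,0,0],[0,0,0],0]]'
python3 - <<'E'
from h import *
cam("wrist","w9");print(tool()[0],go([.4397,.0269,.12],down(np.radians(73.6))))
E
```

```text
time_s: 13.48
eef_pos: [0.5258, 0.2953, 0.0083]
eef_rot: [0.662, -0.258, 0.654, 0.259]
force: [-0.1, -0.4, 0.2]
gripper_width: 0.0681
(array([ 0.0113,  0.0023, -0.0051]), array([0.0967, 0.6245, 0.1818]))
time_s: 13.98
eef_pos: [0.525, 0.2951, 0.0072]
eef_rot: [0.662, -0.258, 0.655, 0.259]
force: [-0.3, 0.2, 0.1]
gripper_width: -0.0002
(array([ 0.0102,  0.0019, -0.0044]), array([0.1151, 0.5421, 0.1513]))
time_s: 14.4
eef_pos: [0.5261, 0.2954, 0.1327]
eef_rot: [0.664, -0.258, 0.652, 0.259]
force: [0.8, 0.6, 0.3]
gripper_width: -0.0002
[0.5253 0.2951 0.1299] (array([ 0.0071, -0.1381, -0.2455]), array([59.3159,  0.8571, -0.185 ]))
```

View pics/w9.png

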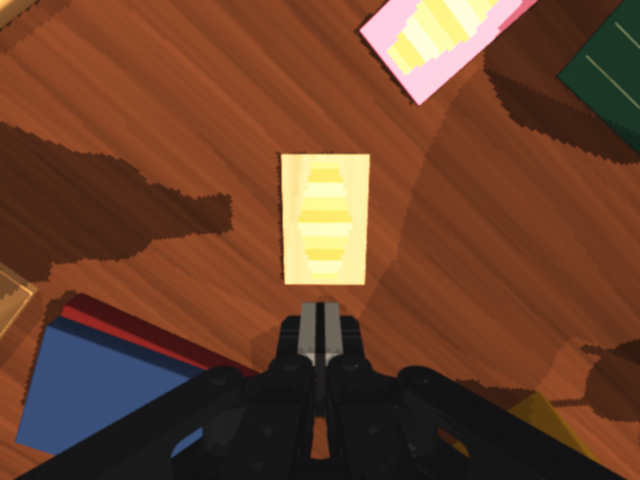

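The fingers closed above the panel because the arm had not settled when I measured it. Redoing it with settling rows.

```bash
python3 -m pendant '[[[0.03,0,0],[0,0,0],0.068],[[0.06,0,0],[0,0,0],0.068],[[0.08,0,0],[0,0,0],0.068],[[0.08,0,0],[0,0,0],0.068],[[0.08,0,0],[0,0,0],0.068],[[0.08,0,0],[0,0,0],0.068],[[0.08,0,0],[0,0,0],0.068]]'
python3 - <<'E'
from h import *
d=cam("wrist")
for b in blobs(d,cream(d),.006,2000): print(*b)
print(tool()[0],go([.5206,.2935,-.003],down(np.radians(132.8))))
E
```

```text
time_s: 15.03
eef_pos: [0.5253, 0.2952, 0.0484]
eef_rot: [0.662, -0.258, 0.654, 0.259]
force: [-1.1, -0.8, -0.8]
gripper_width: 0.0681
[321. 264.] [0.5207 0.2935] 90 56 42.8
[479.  20.] [0.3985 0.2626] 50 23 -18.9
[0.5254 0.2952 0.0483] (array([ 0.0513,  0.0022, -0.0052]), array([0.1143, 0.6419, 0.1883]))
```

```bash
python3 -m pendant '[[[0.0,0.002,-0.005],[0.1,0.6,0.2],0.068],[[0.02,0.002,-0.005],[0.1,0.6,0.2],0.068],[[0.04,0.002,-0.005],[0.1,0.6,0.2],0.068],[[0.05,0.002,-0.005],[0.1,0.6,0.2],0.068],[[0.05,0.002,-0.005],[0.1,0.6,0.2],0.068],[[0.05,0.002,-0.005],[0.1,0.6,0.2],0.068],[[0.05,0.002,-0.005],[0.1,0.6,0.2],0.068],[[0.05,0.002,-0.005],[0.1,0.6,0.2],0.068]]'
python3 -c "
from h import *
print(go([.5206,.2935,-.003],down(np.radians(132.8))))"
python3 -m pendant '[[[0,0,0],[0,0,0],0],[[0,0,0],[0,0,0],0],[[0,0,0],[0,0,0],0],[[0,0,0],[0,0,0],0],[[0,0,0],[0,0,0],0],[[0,0,0],[0,0,0],0]]'
python3 -c "
from h import *
print(tool()[0],go([.5206,.2935,-.003],down(np.radians(132.8))))"
python3 -m pendant '[[[-0.03,0,0],[0,0,0],0],[[-0.06,0,0],[0,0,0],0],[[-0.09,0,0],[0,0,0],0],[[-0.12,0,0],[0,0,0],0],[[-0.12,0,0],[0,0,0],0],[[-0.12,0,0],[0,0,0],0],[[-0.12,0,0],[0,0,0],0]]'
python3 - <<'E'
from h import *
print(tool()[0],go([.4397,.0269,.12],down(np.radians(73.6))))
E
```

```text
time_s: 15.75
eef_pos: [0.5206, 0.2934, -0.0018]
eef_rot: [0.658, -0.258, 0.658, 0.258]
force: [-0.3, -0.2, 0.1]
gripper_width: 0.0678
(array([0.0012, 0.0001, 0.    ]), array([ 0.0157,  0.0179, -0.0205]))
time_s: 16.25
eef_pos: [0.5205, 0.2933, -0.0015]
eef_rot: [0.658, -0.258, 0.658, 0.258]
force: [-3.4, -2.4, 13.4]
gripper_width: 0.0531
[ 0.5205  0.2933 -0.0015] (array([0.0015, 0.0001, 0.0002]), array([ 0.0153,  0.0261, -0.0123]))
time_s: 16.83
eef_pos: [0.52, 0.2931, 0.1167]
eef_rot: [0.658, -0.258, 0.659, 0.258]
force: [-1.0, 0.3, -0.3]
gripper_width: 0.0531
[0.52   0.2931 0.1167] (array([-0.0031, -0.1407, -0.2398]), array([59.2165, -0.0972, -0.0136]))
```

```bash
python3 -m pendant '[[[-0.003,-0.141,-0.24],[59.2,0,0],0],[[-0.003,-0.141,-0.24],[59.2,0,0],0],[[-0.003,-0.141,-0.24],[59.2,0,0],0],[[-0.003,-0.141,-0.24],[59.2,0,0],0],[[-0.003,-0.141,-0.24],[59.2,0,0],0],[[-0.003,-0.141,-0.24],[59.2,0,0],0],[[-0.003,-0.141,-0.24],[59.2,0,0],0],[[-0.003,-0.141,-0.24],[59.2,0,0],0],[[-0.003,-0.141,-0.24],[59.2,0,0],0],[[-0.003,-0.141,-0.24],[59.2,0,0],0]]'
python3 -m pendant '[[[0,0,0],[0,0,0],0],[[0.03,0,0],[0,0,0],0],[[0.05,0,0],[0,0,0],0],[[0.05,0,0],[0,0,0],0],[[0.05,0,0],[0,0,0],0],[[0.05,0,0],[0,0,0],0]]'
python3 - <<'E'
from h import *
print(robot.sense()["gripper_width"],tool()[0],go([.4397,.0269,.039],down(np.radians(73.6))))
E
```

```text
time_s: 17.67
eef_pos: [0.4392, 0.0261, 0.1192]
eef_rot: [0.699, 0.102, 0.701, -0.102]
force: [-0.1, 0.7, -0.7]
gripper_width: 0.053
time_s: 18.17
eef_pos: [0.4402, 0.0268, 0.0709]
eef_rot: [0.7, 0.1, 0.7, -0.1]
force: [-0.4, 0.1, -0.2]
gripper_width: 0.053
0.05302996943993404 [0.4402 0.0268 0.0709] (array([ 0.0319, -0.0001, -0.0005]), array([ 0.0867, -0.065 ,  0.0232]))
```

```bash
python3 -m pendant '[[[0.015,0,0],[0.1,0,0],0],[[0.025,0,0],[0.1,0,0],0],[[0.031,0,0],[0.1,0,0],0],[[0.032,0,0],[0.1,0,0],0],[[0.032,0,0],[0.1,0,0],0],[[0.032,0,0],[0.1,0,0],0]]'
python3 -m pendant '[[[0,0,0],[0,0,0],0.066],[[0,0,0],[0,0,0],0.066],[[0,0,0],[0,0,0],0.066],[[-0.02,0,0],[0,0,0],0.066],[[-0.05,0,0],[0,0,0],0.068],[[-0.09,0,0],[0,0,0],0.068],[[-0.13,0,0],[0,0,0],0.068],[[-0.13,0,0],[0,0,0],0.068],[[-0.13,0,0],[0,0,0],0.068],[[-0.13,0,0],[0,0,0],0.068]]'
python3 - <<'E'
from h import *
d=cam("wrist","w10"); s=cam("scene")
for b in blobs(s,cream(s),.012): 
    if b[2]>70 and b[2]<120: print(*b)
print(tool()[0],go([.4475,-.3935,.17],down(np.radians(85.8))))
E
```

```text
time_s: 18.67
eef_pos: [0.4404, 0.0266, 0.0389]
eef_rot: [0.7, 0.101, 0.7, -0.101]
force: [-0.1, 0.5, -0.6]
gripper_width: 0.0533
time_s: 19.5
eef_pos: [0.4399, 0.0267, 0.168]
eef_rot: [0.699, 0.101, 0.7, -0.101]
force: [-0.4, -1.4, -1.0]
gripper_width: 0.0677
[516. 474.] [0.3799 0.5825] 84 26 -28.0
[446. 475.] [0.5092 0.5116] 85 30 -28.0
[ 17. 420.] [1.2493 0.0062] 78 22 -0.3
[ 93. 394.] [1.0996 0.0196] 117 34 -9.7
[508. 374.] [0.2655 0.4171] 80 34 -39.7
[426. 339.] [0.3805 0.2627] 81 34 -16.3
[241. 250.] [ 0.6665 -0.1513] 110 11 -31.2
[299. 246.] [ 0.5258 -0.0985] 76 32 68.1
[303. 205.] [ 0.4625 -0.2017] 87 53 -66.6
[368. 196.] [ 0.289  -0.1486] 116 47 -24.3
[278. 155.] [ 0.4468 -0.3912] 100 59 -4.3
[0.4394 0.0267 0.1672] (array([-0.0029, -0.4007,  0.127 ]), array([-12.2862,  -0.1847,   0.0239]))
```

View pics/w10.png

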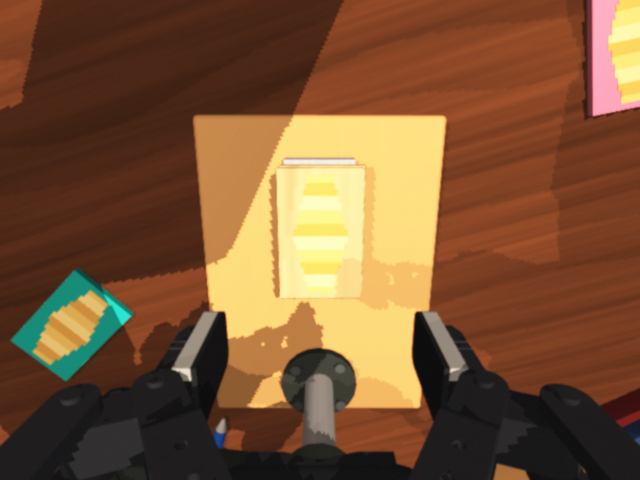

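```bash
python3 -m pendant '[[[-0.04,0,0],[0,0,0],0.074],[[-0.08,-0.02,0.005],[0,0,0],0.074],[[-0.08,-0.06,0.02],[-2,0,0],0.074],[[-0.08,-0.1,0.03],[-4,0,0],0.074],[[-0.08,-0.14,0.04],[-6,0,0],0.074],[[-0.08,-0.18,0.05],[-8,0,0],0.074],[[-0.08,-0.22,0.06],[-10,0,0],0.074],[[-0.08,-0.26,0.08],[-12.2,0,0],0.074],[[-0.08,-0.3,0.09],[-12.2,0,0],0.074],[[-0.08,-0.34,0.1],[-12.2,0,0],0.074]]'
python3 -m pendant '[[[0.03,-0.03,0.01],[0,0,0],0.074],[[0.06,-0.06,0.02],[0,0,0],0.074],[[0.06,-0.06,0.02],[0,0,0],0.074],[[0.06,-0.06,0.02],[0,0,0],0.074],[[0.06,-0.06,0.02],[0,0,0],0.074]]'
cat >> h.py <<'E'
E
python3 - <<'E'
from h import *
d=cam("wrist","w11")
for b in blobs(d,cream(d),.014,2000): print(*b)
print(tool()[0],go([.4475,-.3920,.06],down(np.radians(85.7))))
E
```

```text
time_s: 20.43
eef_pos: [0.4391, -0.3267, 0.2469]
eef_rot: [0.706, 0.027, 0.708, -0.026]
force: [0.4, 0.5, 0.3]
gripper_width: 0.0738
time_s: 20.85
eef_pos: [0.4547, -0.3855, 0.1876]
eef_rot: [0.706, 0.027, 0.708, -0.026]
force: [0.5, 0.0, 0.4]
gripper_width: 0.074
[557. 214.] [ 0.4682 -0.2029] 79 35 -62.5
[314. 204.] [ 0.4486 -0.3897] 100 60 -4.6
[ 46. 181.] [ 0.4186 -0.5926] 96 77 89.9
[38. 49.] [ 0.3196 -0.5699] 61 53 81.0
[ 0.4551 -0.3853  0.1886] (array([ 0.1286, -0.0073, -0.0069]), array([ 0.0421, -0.0901, -0.0078]))
```

```bash
python3 -m pendant '[[[0.03,-0.005,-0.006],[-0.3,0,0],0.074],[[0.07,-0.005,-0.006],[-0.3,0,0],0.074],[[0.1,-0.005,-0.006],[-0.3,0,0],0.074],[[0.13,-0.005,-0.006],[-0.3,0,0],0.074],[[0.14,-0.005,-0.006],[-0.3,0,0],0.074],[[0.14,-0.005,-0.006],[-0.3,0,0],0.074],[[0.14,-0.005,-0.006],[-0.3,0,0],0.074],[[0.14,-0.005,-0.006],[-0.3,0,0],0.074]]'
python3 - <<'E'
from h import *
d=cam("wrist","w12")
for b in blobs(d,cream(d),.014,2000): print(*b)
print(tool()[0],go([.4486,-.3897,-.0015],down(np.radians(85.5))))
E
```

```text
time_s: 21.57
eef_pos: [0.4495, -0.3912, 0.0504]
eef_rot: [0.707, 0.024, 0.706, -0.025]
force: [-0.2, -1.3, 0.5]
gripper_width: 0.0738
[327. 245.] [ 0.4333 -0.3883] 70 59 -4.6
[ 0.4494 -0.3914  0.0504] (array([ 0.0519,  0.0018, -0.001 ]), array([0.5308, 0.046 , 0.1391]))
```

```bash
python3 -m pendant '[[[0.01,0.002,-0.001],[0.4,0,0],0.074],[[0.03,0.002,-0.001],[0.4,0,0],0.074],[[0.045,0.002,-0.001],[0.4,0,0],0.074],[[0.052,0.002,-0.001],[0.4,0,0],0.074],[[0.052,0.002,-0.001],[0.4,0,0],0.074],[[0.052,0.002,-0.001],[0.4,0,0],0.074],[[0.052,0.002,-0.001],[0.4,0,0],0.074]]'
python3 -m pendant '[[[0,0,0],[0,0,0],0],[[0,0,0],[0,0,0],0],[[0,0,0],[0,0,0],0],[[0,0,0],[0,0,0],0],[[0,0,0],[0,0,0],0],[[0,0,0],[0,0,0],0]]'
python3 -c "
from h import *
print(go([.4486,-.3897,-.0015],down(np.radians(85.5))))"
python3 -m pendant '[[[-0.04,0,0],[0,0,0],0],[[-0.08,0,0],[0,0,0],0],[[-0.12,0,0],[0,0,0],0],[[-0.16,0,0],[0,0,0],0],[[-0.2,0,0],[0,0,0],0],[[-0.24,0,0],[0,0,0],0],[[-0.26,0,0],[0,0,0],0],[[-0.26,0,0],[0,0,0],0],[[-0.26,0,0],[0,0,0],0],[[-0.26,0,0],[0,0,0],0]]'
python3 - <<'E'
from h import *
d=cam("wrist","w13")
P,T=tool();m=cream(d)
for b in blobs(d,m,P[2]+.0145,3000): print(*b, T.T@(np.r_[b[1],P[2]+.0145]-P))
print(P,go([.4397,.0269,P[2]],down(np.radians(73.6))))
E
```

```text
time_s: 22.2
eef_pos: [0.4481, -0.3892, -0.0025]
eef_rot: [0.707, 0.027, 0.707, -0.028]
force: [0.6, -0.2, 0.1]
gripper_width: 0.074
time_s: 22.7
eef_pos: [0.448, -0.3891, -0.0024]
eef_rot: [0.707, 0.027, 0.707, -0.028]
force: [-1.8, 1.2, 10.2]
gripper_width: 0.0583
(array([-0.0009, -0.0006,  0.0006]), array([ 0.1088, -0.0022,  0.0833]))
time_s: 23.53
eef_pos: [0.4477, -0.3883, 0.2554]
eef_rot: [0.706, 0.027, 0.707, -0.027]
force: [0.1, 0.9, -0.8]
gripper_width: 0.0585
[322. 299.] [ 0.4297 -0.3874] 90 59 85.6 [-0.0145 -0.0006 -0.018 ]
[ 54. 143.] [ 0.386  -0.4601] 90 45 -17.6 [-0.0144 -0.0765 -0.0559]
[ 0.4476 -0.3881  0.255 ] (array([ 0.0006,  0.4132, -0.0396]), array([12.014 , -0.1651, -0.0496]))
```

```bash
python3 -m pendant '[[[0,0.413,-0.0395],[12,-0.2,0],0],[[0,0.413,-0.0395],[12,-0.2,0],0],[[0,0.413,-0.0395],[12,-0.2,0],0],[[0,0.413,-0.0395],[12,-0.2,0],0],[[0,0.413,-0.0395],[12,-0.2,0],0],[[0,0.413,-0.0395],[12,-0.2,0],0],[[0,0.413,-0.0395],[12,-0.2,0],0],[[0,0.413,-0.0395],[12,-0.2,0],0],[[0,0.413,-0.0395],[12,-0.2,0],0],[[0,0.413,-0.0395],[12,-0.2,0],0]]'
python3 -m pendant '[[[0,0,0],[0,0,0],0],[[0,0,0],[0,0,0],0],[[0.04,0,0],[0,0,0],0],[[0.08,0,0],[0,0,0],0],[[0.12,0,0],[0,0,0],0],[[0.15,0,0],[0,0,0],0],[[0.165,0,0],[0,0,0],0],[[0.165,0,0],[0,0,0],0],[[0.165,0,0],[0,0,0],0],[[0.165,0,0],[0,0,0],0]]'
python3 - <<'E'
from h import *
print(robot.sense()["gripper_width"],tool()[0],go([.4397,.0269,.0445],down(np.radians(73.6))))
E
```

```text
time_s: 24.42
eef_pos: [0.4389, 0.0283, 0.2552]
eef_rot: [0.7, 0.101, 0.7, -0.101]
force: [1.4, -0.5, -1.6]
gripper_width: 0.0584
time_s: 25.25
eef_pos: [0.4411, 0.0254, 0.092]
eef_rot: [0.701, 0.101, 0.699, -0.101]
force: [-0.2, 0.2, -0.2]
gripper_width: 0.058
0.057975406911693256 [0.4411 0.0254 0.092 ] (array([ 0.0475,  0.001 , -0.0019]), array([-0.0444,  0.1684,  0.0041]))
```

```bash
python3 -m pendant '[[[0.015,0.001,-0.0015],[0,0.2,0],0],[[0.03,0.001,-0.0015],[0,0.2,0],0],[[0.04,0.001,-0.0015],[0,0.2,0],0],[[0.045,0.001,-0.0015],[0,0.2,0],0],[[0.0465,0.001,-0.0015],[0,0.2,0],0],[[0.0475,0.001,-0.0015],[0,0.2,0],0],[[0.0475,0.001,-0.0015],[0,0.2,0],0],[[0.0475,0.001,-0.0015],[0,0.2,0],0]]'
python3 -c "
from h import *
print(go([.4397,.0269,.0445],down(np.radians(73.6))))"
python3 -m pendant '[[[0,0,0],[0,0,0],0.072],[[0,0,0],[0,0,0],0.072],[[0,0,0],[0,0,0],0.072],[[0,0,0],[0,0,0],0.072],[[-0.03,0,0],[0,0,0],0.072],[[-0.07,0,0],[0,0,0],0.072],[[-0.11,0,0],[0,0,0],0.072],[[-0.13,0,0],[0,0,0],0.072],[[-0.13,0,0],[0,0,0],0.072],[[-0.13,0,0],[0,0,0],0.072]]'
python3 - <<'E'
from h import *
d=cam("wrist","w14");P,T=tool();print(P)
E
```

```text
time_s: 25.92
eef_pos: [0.4399, 0.0274, 0.0443]
eef_rot: [0.7, 0.101, 0.7, -0.101]
force: [0.5, -0.4, -1.3]
gripper_width: 0.0584
(array([-0.0002, -0.0005, -0.0001]), array([ 0.014 , -0.0135, -0.002 ]))
time_s: 26.75
eef_pos: [0.4402, 0.0274, 0.1746]
eef_rot: [0.7, 0.101, 0.7, -0.101]
force: [-0.2, -0.5, -0.7]
gripper_width: 0.0723
[0.4395 0.0275 0.1735]
```

View pics/w14.png

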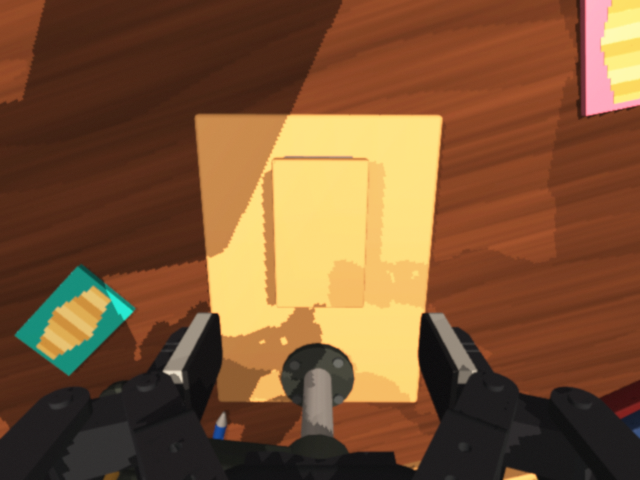

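```bash
python3 -m pendant '[[[-0.04,0,0],[0,0,0],0.06],[[-0.08,0,0],[0,0,0],0.06],[[-0.12,0,0],[0,0,0],0.06],[[-0.16,0,0],[0,0,0],0.06],[[-0.17,0,0],[0,0,0],0.06],[[-0.17,0,0],[0,0,0],0.06],[[-0.17,0,0],[0,0,0],0.06],[[-0.17,0,0],[0,0,0],0.06]]'
python3 - <<'E'
from m import *
P,T=tool();print(P,go([.585,-.0195,.34],down(np.radians(67.5))))
d=cam("wrist","w15")
q=lambda L,z,d: bf([cast(d,p,z) for p in L],np.array([.4397,.0269]))
E
```

```text
time_s: 27.47
eef_pos: [0.4394, 0.0274, 0.3419]
eef_rot: [0.698, 0.101, 0.701, -0.101]
force: [0.5, 0.9, -0.9]
gripper_width: 0.06
[0.4394 0.0274 0.3419] (array([ 0.0012, -0.004 ,  0.1529]), array([ 6.1108, -0.2434,  0.0451]))
```

```bash
python3 -m pendant '[[[0,-0.004,0.153],[6.1,-0.2,0],0.06],[[0,-0.004,0.153],[6.1,-0.2,0],0.06],[[0,-0.004,0.153],[6.1,-0.2,0],0.06],[[0,-0.004,0.153],[6.1,-0.2,0],0.06],[[0,-0.004,0.153],[6.1,-0.2,0],0.06],[[0,-0.004,0.153],[6.1,-0.2,0],0.06],[[0,-0.004,0.153],[6.1,-0.2,0],0.06]]'
python3 - <<'E'
from h import *
P,T=tool();print(P,go([.585,-.0195,.2395],down(np.radians(67.5))))
d=cam("wrist","w16"); g=cv2.cvtColor(d["img"],cv2.COLOR_BGR2GRAY); print(proj(d,[.585,-.0195,.26]),proj(d,[.585,-.0195,.2725]))
E
```

```text
time_s: 28.1
eef_pos: [0.5849, -0.0194, 0.3426]
eef_rot: [0.694, 0.138, 0.693, -0.138]
force: [-0.3, -0.5, 0.6]
gripper_width: 0.0602
[ 0.5849 -0.0194  0.3426] (array([0.1031, 0.    , 0.0001]), array([0.0141, 0.0162, 0.0248]))
[321.3267 253.362 ] [321.3721 261.0311]
```

```bash
python3 -m pendant '[[[0.03,0,0],[0,0,0],0.05],[[0.06,0,0],[0,0,0],0.05],[[0.09,0,0],[0,0,0],0.05],[[0.102,0,0],[0,0,0],0.05],[[0.102,0,0],[0,0,0],0.05],[[0.102,0,0],[0,0,0],0],[[0.102,0,0],[0,0,0],0],[[0.102,0,0],[0,0,0],0],[[0.102,0,0],[0,0,0],0],[[0.102,0,0],[0,0,0],0]]'
python3 -m pendant '[[[0,-0.003,-0.0002],[7,0,0],0],[[0,-0.006,-0.0007],[14,0,0],0],[[0,-0.009,-0.0016],[21,0,0],0],[[0,-0.0116,-0.0029],[28,0,0],0],[[0,-0.014,-0.0045],[35,0,0],0],[[0,-0.0165,-0.0063],[42,0,0],0],[[0,-0.0186,-0.0085],[49,0,0],0],[[0,-0.0205,-0.0109],[56,0,0],0],[[0,-0.022,-0.0135],[63,0,0],0],[[0,-0.0232,-0.0163],[70,0,0],0]]'
python3 -m pendant '[[[0,-0.002,-0.0001],[5,0,0],0],[[0,-0.0035,-0.0004],[9,0,0],0],[[0,-0.005,-0.0006],[12,0,0],0],[[0,-0.006,-0.0007],[14,0,0],0],[[0,-0.006,-0.0007],[15,0,0],0],[[0,-0.0065,-0.0007],[17,0,0],0],[[0,-0.0065,-0.0007],[17,0,0],0]]'
python3 - <<'E'
from h import *
P,T=tool();print(P,np.degrees(np.arctan2(T[1,1],T[0,1])),robot.sense()["ft_torque"])
s=cam("scene","s5");t=cam("side","s5b")
cv2.imwrite("pics/c6.png",np.hstack([cv2.resize(s["img"][200:320,270:410],(420,360)),cv2.resize(t["img"][170:290,250:370],(360,360))]))
E
```

```text
time_s: 28.98
eef_pos: [0.5859, -0.0203, 0.2434]
eef_rot: [0.695, 0.137, 0.692, -0.139]
force: [-4.1, -3.7, 6.8]
gripper_width: 0.0207
time_s: 29.82
eef_pos: [0.5636, -0.0346, 0.2433]
eef_rot: [0.49, 0.514, 0.486, -0.51]
force: [11.2, 2.9, -0.3]
gripper_width: 0.0202
time_s: 30.4
eef_pos: [0.5579, -0.0339, 0.2432]
eef_rot: [0.41, 0.58, 0.406, -0.575]
force: [14.8, 1.4, -3.1]
gripper_width: 0.0207
[ 0.5579 -0.0339  0.2432] -19.53028243940616 [ 0.2591 -2.5288  1.0902]
```

```bash
python3 -m pendant '[[[0,0,0],[0,0,0],0.06],[[0,0,0],[0,0,0],0.06],[[0,0,0],[0,0,0],0.06],[[-0.04,0,0],[0,0,0],0.06],[[-0.08,0,0],[0,0,0],0.06],[[-0.11,0,0],[0,0,0],0.06],[[-0.11,0,0],[-7,0,0],0.06],[[-0.11,0,0],[-14,0,0],0.06],[[-0.11,0,0],[-21,0,0],0.06],[[-0.11,0,0],[-28,0,0],0.06]]'
python3 - <<'E'
from h import *
P,T=tool(); M=down(np.radians(73.6)); M2=M@R.from_rotvec([0,-np.pi/4,0]).as_matrix(); print(M2)
print(P,go([.363,.049,.30],M)); print("from there",go([.363,.049,.25],M2,([.363,.049,.30],M)))
E
```

```text
time_s: 31.33
eef_pos: [0.555, -0.0338, 0.352]
eef_rot: [0.538, 0.46, 0.536, -0.46]
force: [0.6, 0.4, 0.3]
gripper_width: 0.0601
[[ 0.6783  0.2823  0.6783]
 [-0.1996  0.9593 -0.1996]
 [-0.7071  0.      0.7071]]
[ 0.555  -0.0338  0.352 ] (array([ 0.0514, -0.1771, -0.1115]), array([-64.7448,   0.1479,  -0.0718]))
from there (array([0.05, 0.  , 0.  ]), array([  0., -45.,  -0.]))
```

```bash
python3 -m pendant '[[[0.0,-0.177,-0.1115],[-64.7,0,0],0.04],[[0.0,-0.177,-0.1115],[-64.7,0,0],0.04],[[0.0,-0.177,-0.1115],[-64.7,0,0],0.04],[[0.0,-0.177,-0.1115],[-64.7,0,0],0.04],[[0.0,-0.177,-0.1115],[-64.7,0,0],0.04],[[0.0,-0.177,-0.1115],[-64.7,0,0],0.04],[[0.0,-0.177,-0.1115],[-64.7,0,0],0.04],[[0.0,-0.177,-0.1115],[-64.7,0,0],0.04],[[0.0,-0.177,-0.1115],[-64.7,0,0],0.04],[[0.0,-0.177,-0.1115],[-64.7,0,0],0.04]]'
python3 -m pendant '[[[0.1,0,0],[0,-7,0],0.04],[[0.1,0,0],[0,-14,0],0.04],[[0.1,0,0],[0,-21,0],0.04],[[0.1,0,0],[0,-28,0],0.04],[[0.1,0,0],[0,-35,0],0.04],[[0.1,0,0],[0,-42,0],0.04],[[0.1,0,0],[0,-45,0],0.04],[[0.1,0,0],[0,-45,0],0.04],[[0.1,0,0],[0,-45,0],0.04],[[0.1,0,0],[0,-45,0],0.04]]'
python3 - <<'E'
from h import *
P,T=tool(); print(P,T,robot.sense()["joint_pos"]); d=cam("wrist","w17"); print(d["C"],d["fx"],proj(d,[.4397,.0269,.06]),proj(d,[.4397,.0269,.09]))
E
```

```text
time_s: 32.17
eef_pos: [0.3633, 0.0503, 0.3515]
eef_rot: [0.701, 0.101, 0.699, -0.101]
force: [0.3, -0.5, 0.4]
gripper_width: 0.0401
time_s: 33.0
eef_pos: [0.3635, 0.0505, 0.2513]
eef_rot: [0.914, 0.057, 0.378, -0.135]
force: [0.8, 0.5, 1.4]
gripper_width: 0.0403
[0.3635 0.0505 0.2513] [[ 0.678   0.2897  0.6755]
 [-0.2037  0.9571 -0.2059]
 [-0.7062  0.002   0.708 ]] [ 0.1546 -0.4654 -0.9375  0.3636 -0.3107  0.3289]
[0.2133 0.0953 0.2954] 417.14732886407523 [319.9512 108.3322] [319.9981 138.9633]
```

```bash
python3 - <<'E'
import cv2
a=cv2.imread("pics/w17.png"); c=a[0:300,180:460][::-1,::-1]
cv2.imwrite("pics/w17f.png",cv2.resize(c,None,fx=2,fy=2,interpolation=cv2.INTER_CUBIC))
E
```

```text
(no output)
```

View pics/w17f.png

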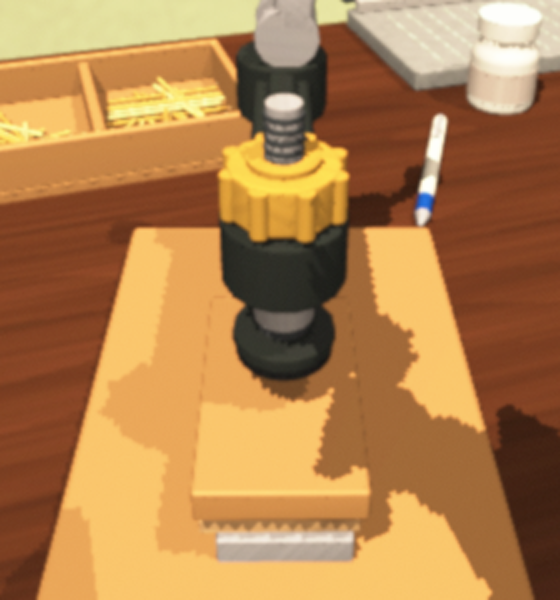

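```bash
cat > foot.py <<'E'
from m import *
def run(d,foot_row,edge_row,col=317.):
    bed=np.array([.4397,.0269])
    e=cast(d,(col,edge_row),.060); ux=bf(e,bed); print("board near edge u,v mm",ux,"expect -50")
    # anchor: correct along u so that the board edge sits at -50
    f=np.r_[bed-.019*U,0]
    for du in (0,(ux[0]+50)/1000):
        r=ray(d,(col,foot_row)); t=((f[:2]+du*U-d["C"][:2])@U)/(r[:2]@U); print("foot bottom z",(d["C"]+t*r)[2])
E
python3 - <<'E'
from foot import *
d=cam("wrist"); run(d,299-376/2,299-492/2)
c=d["img"][:,312:322].mean(1); g=c.mean(1)
print("rows 40-60",g[40:62].round()); print("100-140",g[96:140].round())
run(d,111,53)
# spindle top: flipped (284,95..110); nut top
for z in (.16,.17,.18,.19,.2): print(z,299-0,proj(d,[.4397,.0269,z]))
E
```

```text
board near edge u,v mm [-47.8214  -1.5525] expect -50
foot bottom z 0.0827468196676194
foot bottom z 0.0806028629010817
rows 40-60 [140. 140. 140. 142. 143. 144. 145. 145. 146. 152. 170. 190. 195. 190.
 186. 185. 185. 185. 186. 185. 185. 185.]
100-140 [172. 164. 143. 114.  90.  81.  76.  76.  75.  75.  74.  65.  47.  32.
  28.  30.  34.  40.  42.  44.  46.  54.  61.  62.  61.  60.  57.  56.
  54.  49.  41.  35.  35.  39.  40.  51.  77. 102. 110. 111. 111. 110.
 111. 111.]
board near edge u,v mm [-47.8214  -1.5525] expect -50
foot bottom z 0.0827468196676194
foot bottom z 0.0806028629010817
0.16 299 [320.1036 221.0413]
0.17 299 [320.119  234.5825]
0.18 299 [320.1349 248.593 ]
0.19 299 [320.1515 263.0978]
0.2 299 [320.1686 278.1234]
```

```bash
python3 - <<'E'
from foot import *
d=cam("wrist"); run(d,107.7,50.2)
print([proj(d,np.r_[np.array([.4397,.0269])-.019*U,z]) for z in(.06,.07,.08,.09)])
# foot bottom rim silhouette: lateral extreme columns of dark region per row, spindle top rows
g=d["img"].max(2)
for r in range(100,150,3):
    x=np.where(g[r,240:400]<60)[0]+240; print(r,x.min() if len(x) else None,x.max() if len(x) else None)
print(proj(d,[.562,-.0112,.12]))
E
```

```text
board near edge u,v mm [-49.3702  -1.6456] expect -50
foot bottom z 0.08028181324439496
foot bottom z 0.07965325624655839
[array([319.9238,  86.7073]), array([319.9294,  96.884 ]), array([319.9351, 107.379 ]), array([319.941 , 118.2076])]
100 None None
103 None None
106 None None
109 308 327
112 303 333
115 299 336
118 297 338
121 295 340
124 295 340
127 294 341
130 293 342
133 293 341
136 294 340
139 295 340
142 297 337
145 299 336
148 296 339
[319.1968 251.024 ]
```

```bash
python3 - <<'E'
from foot import *
d=cam("wrist"); h=cv2.cvtColor(d["img"],cv2.COLOR_BGR2HSV)
m=(h[...,0]>18)&(h[...,0]<32)&(h[...,1]>150)&(h[...,2]>90)
for c in (300,310,317,325,335): r=np.where(m[140:260,c])[0]+140; print(c,r.min(),r.max())
f=np.array([.4397,.0269])
def zat(row,rad):
    r=ray(d,(318,row)); t=((f-rad*U-d["C"][:2])@U)/(r[:2]@U); return (d["C"]+t*r)[2]
print("nut bottom z by row",[(r,round(zat(r,.0195),4)) for r in (176,178,180,182,184)])
print("nut top z",[(r,round(zat(r,.0195),4)) for r in (200,205,210)])
print("spindle top front",[(r,round(zat(r,.006),4)) for r in (240,245,250)])
P,T=tool(); M=down(np.radians(73.6+90)); print(go([.4397,.0269,.25],down(np.radians(73.6)))); print(P)
E
```

```text
300 203 225
310 198 216
317 189 214
325 190 216
335 200 227
nut bottom z by row [(176, np.float64(0.1389)), (178, np.float64(0.1404)), (180, np.float64(0.142)), (182, np.float64(0.1435)), (184, np.float64(0.145))]
nut top z [(200, np.float64(0.1568)), (205, np.float64(0.1604)), (210, np.float64(0.164))]
spindle top front [(240, np.float64(0.1774)), (245, np.float64(0.1809)), (250, np.float64(0.1843))]
(array([ 0.0568, -0.0003,  0.0542]), array([-0.4629, 45.086 ,  0.1562]))
[0.3647 0.05   0.2517]
```

```bash
python3 -m pendant '[[[0.0568,0,0.0542],[0,7,0],0.06],[[0.0568,0,0.0542],[0,14,0],0.06],[[0.0568,0,0.0542],[0,21,0],0.06],[[0.0568,0,0.0542],[0,28,0],0.06],[[0.0568,0,0.0542],[0,35,0],0.06],[[0.0568,0,0.0542],[0,42,0],0.06],[[0.0568,0,0.0542],[-0.4,45,0.1],0.06],[[0.0568,0,0.0542],[-0.4,45,0.1],0.06],[[0.0568,0,0.0542],[-0.4,45,0.1],0.06]]'
python3 -m pendant '[[[0,0,0],[-7,0,0],0.06],[[0,0,0],[-14,0,0],0.06],[[0,0,0],[-21,0,0],0.06],[[0,0,0],[-28,0,0],0.06],[[0,0,0],[-35,0,0],0.06],[[0,0,0],[-42,0,0],0.06],[[0,0,0],[-49,0,0],0.06],[[0,0,0],[-56,0,0],0.06],[[0,0,0],[-63,0,0],0.06],[[0,0,0],[-70,0,0],0.06]]'
python3 -m pendant '[[[0,0,0],[-7,0,0],0.06],[[0,0,0],[-14,0,0],0.06],[[0,0,0],[-21,0,0],0.06],[[0,0,0],[-28,0,0],0.06],[[0,0,0],[-35,0,0],0.06],[[0,0,0],[-42,0,0],0.06],[[0,0,0],[-49,0,0],0.06],[[0,0,0],[-56,0,0],0.06],[[0,0,0],[-63,0,0],0.06],[[0,0,0],[-70,0,0],0.06]]'
python3 -m pendant '[[[0,0,0],[-7,0,0],0.06],[[0,0,0],[-14,0,0],0.06],[[0,0,0],[-21,0,0],0.06],[[0,0,0],[-21,0,0],0.06],[[0,0,0],[-21,0,0],0.06],[[0,0,0],[-21,0,0],0.06]]'
python3 - <<'E'
from h import *
P,T=tool(); print(P,np.degrees(np.arctan2(T[1,1],T[0,1])),robot.sense()["joint_pos"],go([.4397,.0269,.143],down(np.radians(235))))
E
```

```text
time_s: 33.95
eef_pos: [0.4401, 0.0268, 0.2486]
eef_rot: [0.7, 0.101, 0.699, -0.102]
force: [0.4, 0.8, -0.3]
gripper_width: 0.0598
time_s: 34.78
eef_pos: [0.4382, 0.0277, 0.2498]
eef_rot: [0.631, -0.322, 0.629, 0.319]
force: [0.4, -0.6, -0.7]
gripper_width: 0.0602
time_s: 35.62
eef_pos: [0.4382, 0.0277, 0.2498]
eef_rot: [-0.332, 0.626, -0.332, -0.622]
force: [0.6, -0.2, -0.1]
gripper_width: 0.0597
time_s: 36.12
eef_pos: [0.4385, 0.0276, 0.2496]
eef_rot: [-0.216, 0.674, -0.217, -0.672]
force: [0.5, -0.2, -0.5]
gripper_width: 0.0598
[0.4385 0.0276 0.2496] -125.63153986266437 [-0.1218  0.1081 -0.1987  1.2607 -0.0017 -2.6416] (array([ 0.1066, -0.0001, -0.001 ]), array([-0.6315, -0.2157,  0.0036]))
```

```bash
python3 -m pendant '[[[0.03,0,-0.001],[0,0,0],0.06],[[0.06,0,-0.001],[0,0,0],0.06],[[0.09,0,-0.001],[0,0,0],0.06],[[0.1065,0,-0.001],[0,0,0],0.06],[[0.1065,0,-0.001],[0,0,0],0.06],[[0.1065,0,-0.001],[0,0,0],0],[[0.1065,0,-0.001],[0,0,0],0],[[0.1065,0,-0.001],[0,0,0],0],[[0.1065,0,-0.001],[0,0,0],0],[[0.1065,0,-0.001],[0,0,0],0]]'
python3 -c "
from h import *
P,T=tool();s=robot.sense();print(P,np.degrees(np.arctan2(T[1,1],T[0,1])),s['ft_torque'],s['force'])"
```

```text
time_s: 36.95
eef_pos: [0.4401, 0.0264, 0.1443]
eef_rot: [-0.215, 0.675, -0.216, -0.672]
force: [-5.1, -2.3, 4.6]
gripper_width: 0.0364
[0.4401 0.0264 0.1443] -125.45466057592078 [-0.392   0.9356 -0.1248] [-5.1151 -2.319   4.6265]
```

```bash
python3 -m pendant '[[[0,0,0],[7,0,0],0],[[0,0,0],[14,0,0],0],[[0,0,0],[21,0,0],0],[[0,0,0],[28,0,0],0],[[0,0,0],[35,0,0],0],[[0,0,0],[42,0,0],0],[[0,0,0],[49,0,0],0],[[0,0,0],[56,0,0],0],[[0,0,0],[63,0,0],0],[[0,0,0],[70,0,0],0]]'
python3 -c "
from h import *
P,T=tool();s=robot.sense();print(P,np.degrees(np.arctan2(T[1,1],T[0,1])),s['ft_torque'],s['force'])"
python3 -m pendant '[[[0,0,0],[7,0,0],0],[[0,0,0],[14,0,0],0],[[0,0,0],[21,0,0],0],[[0,0,0],[28,0,0],0],[[0,0,0],[35,0,0],0],[[0,0,0],[42,0,0],0],[[0,0,0],[49,0,0],0],[[0,0,0],[56,0,0],0],[[0,0,0],[63,0,0],0],[[0,0,0],[70,0,0],0]]'
python3 - <<'E'
from h import *
P,T=tool();s=robot.sense();print(P,np.degrees(np.arctan2(T[1,1],T[0,1])),s['ft_torque'],s['force'],go([.4400,.0265,.1443],down(np.radians(235-140))))
E
```

```text
time_s: 37.78
eef_pos: [0.4409, 0.0266, 0.1444]
eef_rot: [0.565, -0.428, 0.563, 0.425]
force: [1.1, -0.4, 0.4]
gripper_width: 0.0364
[0.4409 0.0266 0.1444] 164.23373045002396 [ 0.0362 -0.0489  0.2795] [ 1.0979 -0.4256  0.3903]
time_s: 38.62
eef_pos: [0.4415, 0.0261, 0.1445]
eef_rot: [0.709, -0.027, 0.705, 0.025]
force: [3.7, -4.7, -2.0]
gripper_width: 0.0363
[0.4415 0.0261 0.1445] 94.21147785212075 [-0.822  -0.6486  0.2772] [ 3.7355 -4.7017 -1.9637] (array([ 0.0002,  0.0005, -0.0015]), array([-0.7879,  0.3063,  0.2158]))
```

```bash
python3 -m pendant '[[[0,0,0],[7,0,0],0],[[0,0,0],[14,0,0],0],[[0,0,0],[21,0,0],0],[[0,0,0],[28,0,0],0],[[0,0,0],[35,0,0],0],[[0,0,0],[42,0,0],0],[[0,0,0],[49,0,0],0],[[0,0,0],[56,0,0],0],[[0,0,0],[63,0,0],0],[[0,0,0],[70,0,0],0]]'
python3 -m pendant '[[[0,0,0],[7,0,0],0],[[0,0,0],[14,0,0],0],[[0,0,0],[21,0,0],0],[[0,0,0],[28,0,0],0],[[0,0,0],[35,0,0],0],[[0,0,0],[42,0,0],0],[[0,0,0],[49,0,0],0],[[0,0,0],[56,0,0],0],[[0,0,0],[63,0,0],0],[[0,0,0],[70,0,0],0]]'
python3 -m pendant '[[[0,0,0],[7,0,0],0],[[0,0,0],[14,0,0],0],[[0,0,0],[20,0,0],0],[[0,0,0],[20,0,0],0],[[0,0,0],[20,0,0],0]]'
python3 - <<'E'
from h import *
P,T=tool();s=robot.sense();print(s["joint_pos"],P,np.degrees(np.arctan2(T[1,1],T[0,1])),s['ft_torque'],s['force'],go([.4400,.0265,.1443],down(np.radians(235-140))))
E
```

```text
time_s: 39.45
eef_pos: [0.4411, 0.0256, 0.1444]
eef_rot: [0.596, 0.384, 0.591, -0.385]
force: [0.7, -9.4, 0.1]
gripper_width: 0.0365
time_s: 40.28
eef_pos: [0.4402, 0.0258, 0.1443]
eef_rot: [0.268, 0.656, 0.264, -0.655]
force: [-4.2, -7.2, 3.5]
gripper_width: 0.0362
time_s: 40.7
eef_pos: [0.4401, 0.0258, 0.1443]
eef_rot: [0.152, 0.692, 0.148, -0.69]
force: [-4.7, -7.1, 4.5]
gripper_width: 0.0367
[-0.1241  0.1672 -0.4237  0.9764 -0.0039  2.5904] [0.4401 0.0258 0.1443] -65.53122088589762 [-1.4644  1.1344 -0.2948] [-4.7232 -7.0919  4.532 ] (array([ 0.    , -0.0007, -0.0002]), array([-160.5306,    0.3991,   -0.145 ]))
```

```bash
python3 -m pendant '[[[0,0,0],[0,0,0],0.06],[[0,0,0],[0,0,0],0.06],[[0,0,0],[0,0,0],0.06],[[0,0,0],[0,0,0],0.06],[[-0.04,0,0],[0,0,0],0.06],[[-0.08,0,0],[0,0,0],0.06],[[-0.11,0,0],[0,0,0],0.06],[[-0.11,0,0],[0,0,0],0.06]]'
python3 -m pendant '[[[0,0,0],[-7,0,0],0.06],[[0,0,0],[-14,0,0],0.06],[[0,0,0],[-21,0,0],0.06],[[0,0,0],[-28,0,0],0.06],[[0,0,0],[-35,0,0],0.06],[[0,0,0],[-42,0,0],0.06],[[0,0,0],[-49,0,0],0.06],[[0,0,0],[-56,0,0],0.06],[[0,0,0],[-63,0,0],0.06],[[0,0,0],[-70,0,0],0.06]]'
python3 -m pendant '[[[0,0,0],[-7,0,0],0.06],[[0,0,0],[-14,0,0],0.06],[[0,0,0],[-21,0,0],0.06],[[0,0,0],[-28,0,0],0.06],[[0,0,0],[-35,0,0],0.06],[[0,0,0],[-42,0,0],0.06],[[0,0,0],[-49,0,0],0.06],[[0,0,0],[-56,0,0],0.06],[[0,0,0],[-63,0,0],0.06],[[0,0,0],[-69,0,0],0.06]]'
python3 -m pendant '[[[0,0,-0.03],[0,-7,0],0.04],[[0,0,-0.06],[0,-14,0],0.04],[[0,0,-0.08],[0,-21,0],0.04],[[0,0,-0.08],[0,-28,0],0.04],[[0,0,-0.08],[0,-35,0],0.04],[[0,0,-0.08],[0,-42,0],0.04],[[0,0,-0.08],[0,-45,0],0.04],[[0,0,-0.08],[0,-45,0],0.04],[[0,0,-0.08],[0,-45,0],0.04],[[0,0,-0.08],[0,-45,0],0.04]]'
python3 - <<'E'
from foot import *
P,T=tool(); print(P,T); d=cam("wrist","w18")
cv2.imwrite("pics/w18f.png",cv2.resize(d["img"][20:270,200:440][::-1,::-1],None,fx=2.4,fy=2.4,interpolation=cv2.INTER_CUBIC))
g=d["img"][:,313:322].mean((1,2)); print(g[36:66].round()); print("70..",g[70:125].round())
print([proj(d,np.r_[np.array([.4397,.0269])-.019*U,z])[1] for z in(.06,.0635,.07,.08)],proj(d,np.r_[np.array([.4397,.0269])-.05*U,.06]))
E
```

```text
time_s: 41.37
eef_pos: [0.4416, 0.0268, 0.2582]
eef_rot: [0.152, 0.694, 0.149, -0.688]
force: [0.5, 0.2, 0.6]
gripper_width: 0.0598
time_s: 42.2
eef_pos: [0.4397, 0.027, 0.2527]
eef_rot: [0.522, 0.478, 0.52, -0.478]
force: [0.3, -0.3, -0.5]
gripper_width: 0.0602
time_s: 43.03
eef_pos: [0.4397, 0.027, 0.2527]
eef_rot: [0.701, 0.098, 0.7, -0.099]
force: [-0.2, -0.1, -0.2]
gripper_width: 0.0597
time_s: 43.87
eef_pos: [0.3638, 0.0497, 0.2538]
eef_rot: [0.915, 0.054, 0.379, -0.132]
force: [0.7, -1.3, 0.6]
gripper_width: 0.0397
[0.3638 0.0497 0.2538] [[ 0.6786  0.2818  0.6783]
 [-0.1999  0.9595 -0.1987]
 [-0.7068 -0.0008  0.7074]]
[119. 123. 134. 139. 140. 142. 143. 144. 144. 145. 145. 147. 161. 185.
 198. 194. 187. 186. 186. 186. 186. 186. 186. 186. 186. 186. 186. 185.
 186. 186.]
70.. [186. 186. 186. 186. 186. 186. 185. 186. 186. 186. 186. 186. 186. 186.
 186. 186. 185. 179. 156. 101.  47.  28.  29.  33.  39.  42.  44.  48.
  56.  62.  63.  63.  63.  62.  63.  62.  62.  59.  54.  53.  53.  56.
  87. 134. 163. 169. 168. 166. 165. 165. 164. 164. 161. 155. 146.]
[np.float64(85.90916991743032), np.float64(89.40929730713111), np.float64(96.00933792678705), np.float64(106.4244963850212)] [320.7034  48.6451]
```

View pics/w18f.png

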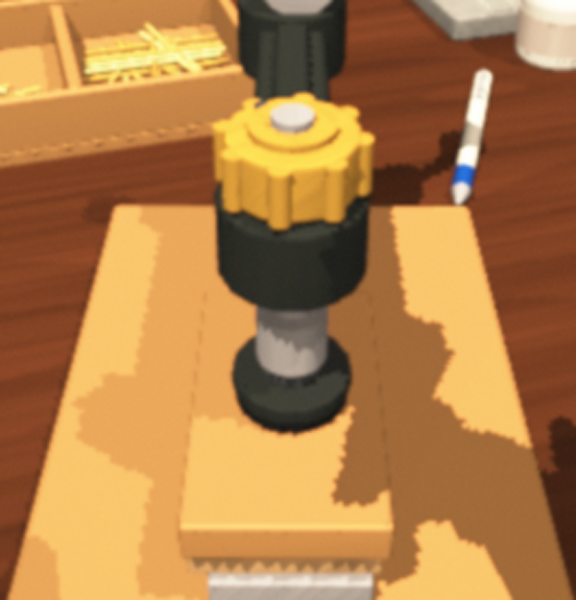

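```bash
python3 - <<'E'
from foot import *
d=cam("wrist"); g=d["img"].mean(2); bed=np.array([.4397,.0269])
for r in range(88,116,2):
    x=np.where(g[r,260:380]<75)[0]+260; print(r,(x.min(),x.max()) if len(x) else "",end="; ")
print()
a=np.linspace(0,2*np.pi,721)
for rad,z in((.019,.0632),(.018,.0622),(.017,.0612)):
    q=np.array([proj(d,np.r_[bed+rad*(np.cos(t)*U+np.sin(t)*V),z]) for t in a])
    print(rad,z,q[:,1].min().round(1),[(r,q[np.abs(q[:,1]-r)<.6][:,0].min().round(),q[np.abs(q[:,1]-r)<.6][:,0].max().round()) for r in range(90,112,2)])
E
```

```text
88 ; 90 (np.int64(309), np.int64(328)); 92 (np.int64(304), np.int64(331)); 94 (np.int64(301), np.int64(334)); 96 (np.int64(299), np.int64(337)); 98 (np.int64(297), np.int64(338)); 100 (np.int64(296), np.int64(339)); 102 (np.int64(295), np.int64(340)); 104 (np.int64(295), np.int64(340)); 106 (np.int64(295), np.int64(341)); 108 (np.int64(294), np.int64(341)); 110 (np.int64(293), np.int64(342)); 112 (np.int64(293), np.int64(342)); 114 (np.int64(294), np.int64(342)); 
0.019 0.0632 88.2 [(90, np.float64(308.0), np.float64(333.0)), (92, np.float64(305.0), np.float64(337.0)), (94, np.float64(302.0), np.float64(340.0)), (96, np.float64(300.0), np.float64(342.0)), (98, np.float64(298.0), np.float64(343.0)), (100, np.float64(297.0), np.float64(344.0)), (102, np.float64(296.0), np.float64(345.0)), (104, np.float64(296.0), np.float64(346.0)), (106, np.float64(296.0), np.float64(346.0)), (108, np.float64(296.0), np.float64(346.0)), (110, np.float64(296.0), np.float64(346.0))]
0.018 0.0622 88.2 [(90, np.float64(309.0), np.float64(332.0)), (92, np.float64(305.0), np.float64(336.0)), (94, np.float64
[... 195 characters left out ...]
64(344.0)), (104, np.float64(297.0), np.float64(344.0)), (106, np.float64(297.0), np.float64(344.0)), (108, np.float64(297.0), np.float64(344.0)), (110, np.float64(298.0), np.float64(344.0))]
0.017 0.0612 88.3 [(90, np.float64(310.0), np.float64(332.0)), (92, np.float64(306.0), np.float64(336.0)), (94, np.float64(303.0), np.float64(338.0)), (96, np.float64(302.0), np.float64(340.0)), (98, np.float64(300.0), np.float64(341.0)), (100, np.float64(299.0), np.float64(342.0)), (102, np.float64(299.0), np.float64(343.0)), (104, np.float64(298.0), np.float64(343.0)), (106, np.float64(298.0), np.float64(343.0)), (108, np.float64(299.0), np.float64(343.0)), (110, np.float64(299.0), np.float64(342.0))]
```

```bash
python3 -m pendant '[[[0.0566,0,0.0566],[0,7,0],0.06],[[0.0566,0,0.0566],[0,14,0],0.06],[[0.0566,0,0.0566],[0,21,0],0.06],[[0.0566,0,0.0566],[0,28,0],0.06],[[0.0566,0,0.0566],[0,35,0],0.06],[[0.0566,0,0.0566],[0,42,0],0.06],[[0.0566,0,0.0566],[0,45,0],0.06],[[0.0566,0,0.0566],[0,45,0],0.06],[[0.0566,0,0.0566],[0,45,0],0.06],[[0.0566,0,0.0566],[0,45,0],0.06]]'
python3 -m pendant '[[[0.03,0,0],[0,0,0],0.06],[[0.06,0,0],[0,0,0],0.06],[[0.09,0,0],[0,0,0],0.06],[[0.108,0,0],[0,0,0],0.06],[[0.108,0,0],[0,0,0],0.06],[[0.108,0,0],[0,0,0],0],[[0.108,0,0],[0,0,0],0],[[0.108,0,0],[0,0,0],0],[[0.108,0,0],[0,0,0],0],[[0.108,0,0],[0,0,0],0]]'
python3 -c "
from h import *
P,T=tool();print(P,np.degrees(np.arctan2(T[1,1],T[0,1])))"
python3 -m pendant '[[[0,0,0],[7,0,0],0],[[0,0,0],[14,0,0],0],[[0,0,0],[21,0,0],0],[[0,0,0],[28,0,0],0],[[0,0,0],[33,0,0],0],[[0,0,0],[33,0,0],0],[[0,0,0],[33,0,0],0],[[0,0,0],[33,0,0],0]]'
python3 -c "
from h import *
P,T=tool();print(P,np.degrees(np.arctan2(T[1,1],T[0,1])),robot.sense()['ft_torque'])"
python3 -m pendant '[[[0,0,0],[0,0,0],0.06],[[0,0,0],[0,0,0],0.06],[[0,0,0],[0,0,0],0.06],[[0,0,0],[0,0,0],0.06],[[-0.04,0,0],[0,0,0],0.06],[[-0.08,0,0],[-7,0,0],0.06],[[-0.108,0,0],[-14,0,0],0.06],[[-0.108,0,0],[-21,0,0],0.06],[[-0.108,0,0],[-28,0,0],0.06],[[-0.108,0,0],[-33,0,0],0.06]]'
python3 -m pendant '[[[0,0,-0.03],[0,-7,0],0.04],[[0,0,-0.06],[0,-14,0],0.04],[[0,0,-0.08],[0,-21,0],0.04],[[0,0,-0.08],[0,-28,0],0.04],[[0,0,-0.08],[0,-35,0],0.04],[[0,0,-0.08],[0,-42,0],0.04],[[0,0,-0.08],[0,-45,0],0.04],[[0,0,-0.08],[0,-45,0],0.04],[[0,0,-0.08],[0,-45,0],0.04],[[0,0,-0.08],[0,-45,0],0.04]]'
cat > rows.py <<'E'
from foot import *
P,T=tool(); d=cam("wrist","v%d"%int(robot.sense()["time_s"])); g=d["img"][:,313:322].mean((1,2))
print("tcp",P,"pitch",np.degrees(np.arcsin(T[2,2])))
def cross(lo,hi,lev,up):
    for r in range(lo,hi):
        if (g[r]<lev)!=(g[r+1]<lev): return r+(lev-g[r])/(g[r+1]-g[r])
e=cross(40,60,168,1); f=cross(62,115,107,0)
print("edge row",e,"expected",proj(d,np.r_[np.array([.4397,.0269])-.05*U,.06])[1],"foot row",f,g[int(f)-6:int(f)+6].round())
for rad in (.019,.0175):
    r=ray(d,(318,f)); t=((np.array([.4397,.0269])-rad*U-d["C"][:2])@U)/(r[:2]@U); print(rad,"foot z",(d["C"]+t*r)[2])
E
python3 rows.py
```

```text
time_s: 44.8
eef_pos: [0.4399, 0.0267, 0.2528]
eef_rot: [0.701, 0.1, 0.699, -0.102]
force: [-0.6, -0.0, -0.4]
gripper_width: 0.06
time_s: 45.63
eef_pos: [0.4399, 0.0263, 0.1467]
eef_rot: [0.701, 0.1, 0.698, -0.102]
force: [-7.4, -3.3, 8.7]
gripper_width: 0.0363
[0.4399 0.0263 0.1467] 73.60068769094501
time_s: 46.3
eef_pos: [0.4401, 0.0266, 0.1468]
eef_rot: [0.644, 0.295, 0.641, -0.296]
force: [-5.0, 0.4, 10.2]
gripper_width: 0.0363
[0.4401 0.0266 0.1468] 40.59436327193346 [-0.1294  1.2347 -0.2877]
time_s: 47.13
eef_pos: [0.44, 0.0269, 0.2535]
eef_rot: [0.701, 0.098, 0.699, -0.099]
force: [-0.5, -0.1, -0.5]
gripper_width: 0.0601
time_s: 47.97
eef_pos: [0.3639, 0.0497, 0.2539]
eef_rot: [0.915, 0.054, 0.379, -0.132]
force: [-0.8, -0.2, 0.6]
gripper_width: 0.0404
tcp [0.3639 0.0497 0.2539] pitch 45.033789131196365
edge row 48.084828711256115 expected 48.34701495430505 foot row 87.74491392801252 [186. 186. 186. 186. 186. 182. 160.  89.  35.  29.  33.  40.]
0.019 foot z 0.06211382823298153
0.0175 foot z 0.060480300581694846
```

```bash
ls pics | grep v4; python3 - <<'E'
import cv2,numpy as np,glob
for f in ["pics/w18.png",sorted(glob.glob("pics/v4*.png"))[-1]]:
    a=cv2.imread(f); h=cv2.cvtColor(a,cv2.COLOR_BGR2HSV)
    m=((h[...,1]<60)&(h[...,2]>120))[205:240,305:332]; ys,xs=np.where(m); print(f,m.sum(),ys.mean()+205,ys.min()+205,ys.max()+205,xs.mean()+305)
    print(a[:,313:322,0].mean(1)[206:236].round())
    # grey stem between foot and boss: rows
    print("boss bottom rows",a[:,313:322].mean((1,2))[104:150].round())
E
```

```text
v47.png
pics/w18.png 146 220.52739726027397 216 225 317.6917808219178
[ 62.  58.  65.  76.  81.  82.  85.  94. 115. 137. 151. 174. 202. 215.
 217. 218. 217. 217. 216. 208. 175. 114.  81.  72.  64.  57.  55.  55.
  55.  55.]
boss bottom rows [ 63.  62.  62.  59.  54.  53.  53.  56.  87. 134. 163. 169. 168. 166.
 165. 165. 164. 164. 161. 155. 146. 138. 129. 121. 114. 111. 110. 107.
  99.  93.  91.  92.  95. 103. 105.  94.  67.  46.  42.  42.  42.  42.
  42.  42.  42.  42.]
pics/v47.png 121 218.87603305785123 215 223 317.92561983471074
[ 58.  59.  68.  80.  84.  84.  88. 108. 150. 192. 212. 217. 218. 217.
 217. 217. 212. 186. 131.  92.  84.  84.  84.  77.  68.  58.  55.  55.
  55.  55.]
boss bottom rows [ 62.  61.  55.  49.  47.  55.  94. 143. 165. 170. 169. 168. 167. 165.
 165. 164. 164. 163. 160. 154. 144. 137. 128. 119. 112. 105.  97.  92.
  91.  92.  97. 105. 108. 109. 106.  91.  60.  44.  42.  42.  42.  42.
  42.  42.  43.  42.]
```

```bash
cat >> rows.py <<'E'
a=d["img"].astype(float); b=a[:,313:322].mean((1,2)); B=a[:,313:322,0].mean(1)
def cr(y,lo,hi,lev):
    for r in range(lo,hi):
        if (y[r]<lev)!=(y[r+1]<lev): return round(r+(lev-y[r])/(y[r+1]-y[r]),2)
print("FOOTTOP",cr(b,104,120,120),"SPINDLE far",cr(B,214,232,140),"near",cr(B,205,214,110) )
E
python3 - <<'E'
import cv2
for f in("w18","v47"):
    a=cv2.imread(f"pics/{f}.png").astype(float); b=a[:,313:322].mean((1,2)); B=a[:,313:322,0].mean(1)
    def cr(y,lo,hi,lev):
        for r in range(lo,hi):
            if (y[r]<lev)!=(y[r+1]<lev): return round(r+(lev-y[r])/(y[r+1]-y[r]),2)
    print(f,"FOOTTOP",cr(b,104,120,120),"SP",cr(B,218,232,140))
E
python3 -m pendant '[[[0.0566,0,0.0566],[0,7,0],0.06],[[0.0566,0,0.0566],[0,14,0],0.06],[[0.0566,0,0.0566],[0,21,0],0.06],[[0.0566,0,0.0566],[0,28,0],0.06],[[0.0566,0,0.0566],[0,35,0],0.06],[[0.0566,0,0.0566],[0,42,0],0.06],[[0.0566,0,0.0566],[0,45,0],0.06],[[0.0566,0,0.0566],[0,45,0],0.06],[[0.0566,0,0.0566],[0,45,0],0.06],[[0.0566,0,0.0566],[0,45,0],0.06]]'
python3 -m pendant '[[[0.03,0,0],[0,0,0],0.06],[[0.06,0,0],[0,0,0],0.06],[[0.09,0,0],[0,0,0],0.06],[[0.108,0,0],[0,0,0],0.06],[[0.108,0,0],[0,0,0],0.06],[[0.108,0,0],[0,0,0],0],[[0.108,0,0],[0,0,0],0],[[0.108,0,0],[0,0,0],0],[[0.108,0,0],[0,0,0],0],[[0.108,0,0],[0,0,0],0]]'
python3 -m pendant '[[[0,0,0],[7,0,0],0],[[0,0,0],[14,0,0],0],[[0,0,0],[20,0,0],0],[[0,0,0],[20,0,0],0],[[0,0,0],[20,0,0],0],[[0,0,0],[20,0,0],0]]'
python3 -m pendant '[[[0,0,0],[0,0,0],0.06],[[0,0,0],[0,0,0],0.06],[[0,0,0],[0,0,0],0.06],[[0,0,0],[0,0,0],0.06],[[-0.04,0,0],[0,0,0],0.06],[[-0.08,0,0],[-7,0,0],0.06],[[-0.108,0,0],[-14,0,0],0.06],[[-0.108,0,0],[-20,0,0],0.06],[[-0.108,0,0],[-20,0,0],0.06]]'
python3 -m pendant '[[[0,0,-0.03],[0,-7,0],0.04],[[0,0,-0.06],[0,-14,0],0.04],[[0,0,-0.08],[0,-21,0],0.04],[[0,0,-0.08],[0,-28,0],0.04],[[0,0,-0.08],[0,-35,0],0.04],[[0,0,-0.08],[0,-42,0],0.04],[[0,0,-0.08],[0,-45,0],0.04],[[0,0,-0.08],[0,-45,0],0.04],[[0,0,-0.08],[0,-45,0],0.04],[[0,0,-0.08],[0,-45,0],0.04]]'
python3 rows.py
```

```text
w18 FOOTTOP 112.71 SP 226.57
v47 FOOTTOP 110.54 SP 223.84
time_s: 48.85
eef_pos: [0.4401, 0.0266, 0.2529]
eef_rot: [0.701, 0.1, 0.699, -0.102]
force: [-0.5, -0.4, -0.1]
gripper_width: 0.0605
time_s: 49.68
eef_pos: [0.44, 0.0263, 0.1467]
eef_rot: [0.701, 0.1, 0.698, -0.102]
force: [-5.9, -3.8, 8.8]
gripper_width: 0.0364
time_s: 50.18
eef_pos: [0.4402, 0.0265, 0.1469]
eef_rot: [0.673, 0.22, 0.67, -0.221]
force: [-5.7, -0.5, 10.4]
gripper_width: 0.0365
time_s: 50.93
eef_pos: [0.4406, 0.0268, 0.2543]
eef_rot: [0.702, 0.098, 0.698, -0.1]
force: [-0.3, 0.4, -0.8]
gripper_width: 0.06
time_s: 51.77
eef_pos: [0.3637, 0.0496, 0.2533]
eef_rot: [0.914, 0.055, 0.379, -0.132]
force: [0.4, -0.4, 0.2]
gripper_width: 0.0399
tcp [0.3637 0.0496 0.2533] pitch 44.98705770628431
edge row 49.144 expected 49.432967408368825 foot row 88.56125654450261 [186. 186. 185. 186. 184. 178. 147.  76.  32.  29.  33.  39.]
0.019 foot z 0.0619120196970786
0.0175 foot z 0.060281376143693
FOOTTOP 110.43 SPINDLE far None near None
```

```bash
sed -i 's/"SPINDLE far".*$/"rel",cr(b,104,120,120)-e,cr(b,104,120,100)-e,cr(b,104,120,140)-e,"B",B[208:234].round())/' rows.py; python3 rows.py | tail -3
python3 -m pendant '[[[0.0566,0,0.0566],[0,7,0],0.06],[[0.0566,0,0.0566],[0,14,0],0.06],[[0.0566,0,0.0566],[0,21,0],0.06],[[0.0566,0,0.0566],[0,28,0],0.06],[[0.0566,0,0.0566],[0,35,0],0.06],[[0.0566,0,0.0566],[0,42,0],0.06],[[0.0566,0,0.0566],[0,45,0],0.06],[[0.0566,0,0.0566],[0,45,0],0.06],[[0.0566,0,0.0566],[0,45,0],0.06],[[0.0566,0,0.0566],[0,45,0],0.06]]'
python3 -m pendant '[[[0.03,0,0],[0,0,0],0.06],[[0.06,0,0],[0,0,0],0.06],[[0.09,0,0],[0,0,0],0.06],[[0.108,0,0],[0,0,0],0.06],[[0.108,0,0],[0,0,0],0.06],[[0.108,0,0],[0,0,0],0],[[0.108,0,0],[0,0,0],0],[[0.108,0,0],[0,0,0],0],[[0.108,0,0],[0,0,0],0],[[0.108,0,0],[0,0,0],0]]'
python3 -m pendant '[[[0,0,0],[7,0,0],0],[[0,0,0],[15,0,0],0],[[0,0,0],[15,0,0],0],[[0,0,0],[15,0,0],0],[[0,0,0],[15,0,0],0],[[0,0,0],[15,0,0],0]]'
python3 -m pendant '[[[0,0,0],[0,0,0],0.06],[[0,0,0],[0,0,0],0.06],[[0,0,0],[0,0,0],0.06],[[0,0,0],[0,0,0],0.06],[[-0.04,0,0],[0,0,0],0.06],[[-0.08,0,0],[-7,0,0],0.06],[[-0.108,0,0],[-15,0,0],0.06],[[-0.108,0,0],[-15,0,0],0.06],[[-0.108,0,0],[-15,0,0],0.06]]'
python3 -m pendant '[[[0,0,-0.03],[0,-7,0],0.04],[[0,0,-0.06],[0,-14,0],0.04],[[0,0,-0.08],[0,-21,0],0.04],[[0,0,-0.08],[0,-28,0],0.04],[[0,0,-0.08],[0,-35,0],0.04],[[0,0,-0.08],[0,-42,0],0.04],[[0,0,-0.08],[0,-45,0],0.04],[[0,0,-0.08],[0,-45,0],0.04],[[0,0,-0.08],[0,-45,0],0.04],[[0,0,-0.08],[0,-45,0],0.04]]'
python3 rows.py
```

```text
0.0175 foot z 0.06030202466357412
FOOTTOP 109.32 rel 61.51111969111968 61.06111969111969 61.961119691119684 B [68. 80. 84. 84. 84. 84. 84. 84. 84. 84. 84. 84. 84. 83. 83. 83. 83. 83.
 83. 82. 74. 62. 55. 55. 55. 55.]
time_s: 52.7
eef_pos: [0.44, 0.0267, 0.2527]
eef_rot: [0.701, 0.101, 0.699, -0.102]
force: [0.3, 0.0, -0.1]
gripper_width: 0.0597
time_s: 53.53
eef_pos: [0.44, 0.0263, 0.1467]
eef_rot: [0.701, 0.1, 0.698, -0.102]
force: [-6.9, -2.8, 8.2]
gripper_width: 0.0363
time_s: 54.03
eef_pos: [0.4402, 0.0265, 0.1468]
eef_rot: [0.682, 0.191, 0.679, -0.192]
force: [-7.3, -2.3, 11.0]
gripper_width: 0.036
time_s: 54.78
eef_pos: [0.4406, 0.0268, 0.2541]
eef_rot: [0.702, 0.1, 0.698, -0.101]
force: [-0.2, 0.6, 0.3]
gripper_width: 0.0602
time_s: 55.62
eef_pos: [0.3637, 0.0496, 0.2532]
eef_rot: [0.914, 0.054, 0.379, -0.132]
force: [0.4, -1.5, 0.3]
gripper_width: 0.0401
tcp [0.3637 0.0496 0.2532] pitch 44.97841535389502
edge row 49.25238095238095 expected 49.59927621524159 foot row 88.75474683544304 [186. 186. 186. 186. 186. 182. 160.  90.  36.  29.  32.  39.]
0.019 foot z 0.061946566210094006
0.0175 foot z 0.06031678780165284
FOOTTOP 109.81 rel 60.55761904761905 60.14761904761905 61.09761904761904 B [58. 65. 76. 83. 84. 84. 84. 84. 85. 84. 84. 84. 84. 84. 83. 83. 83. 82.
 82. 83. 82. 77. 65. 57. 55. 55.]
```

```bash
ls pics/v*; python3 - <<'E'
import cv2,glob,numpy as np
np.set_printoptions(linewidth=250)
for f,lo in [("w17",100),("w18",84)]+[(x[5:-4],84) for x in sorted(glob.glob("pics/v*.png"))]:
    a=cv2.imread(f"pics/{f}.png").astype(float); b=a[:,313:322].mean((1,2)); print(f,lo,b[lo:lo+66].round().astype(int))
    g=a.mean(2); w=[]
    for r in range(lo,lo+44,2):
        x=np.where(g[r,260:380]<75)[0]; w.append(int(x.max()-x.min()) if len(x) else 0)
    print("   widths",w)
E
```

```text
pics/v47.png
pics/v51.png
pics/v55.png
w17 100 [130 103  85  78  75  75  76  75  70  57  37  28  28  33  39  42  43  45  51  59  63  63  60  58  56  54  50  44  38  36  39  40  45  69  97 109 111 111 110 111 111 109 101  77  49  41  42  42  42  42  42  42  42  42  42  43  43  43  43  43  43  43
  43  43  43  43]
   widths [0, 0, 0, 12, 17, 21, 28, 32, 37, 41, 44, 46, 46, 47, 48, 50, 50, 50, 48, 48, 47, 46]
w18 84 [186 186 185 179 156 101  47  28  29  33  39  42  44  48  56  62  63  63  63  62  63  62  62  59  54  53  53  56  87 134 163 169 168 166 165 165 164 164 161 155 146 138 129 121 114 111 110 107  99  93  91  92  95 103 105  94  67  46  42  42  42  42
  42  42  42  42]
   widths [0, 0, 0, 11, 24, 31, 35, 40, 43, 45, 45, 45, 47, 48, 49, 49, 47, 47, 46, 45, 41, 37]
v47 84 [186 186 182 160  89  35  29  33  40  42  43  47  54  61  63  63  62  62  62  62  62  61  55  49  47  55  94 143 165 170 169 168 167 165 165 164 164 163 160 154 144 137 128 119 112 105  97  92  91  92  97 105 108 109 106  91  60  44  42  42  42  42
  42  42  43  42]
   widths [0, 0, 0, 21, 28, 34, 38, 42, 44, 44, 45, 47, 48, 48, 48, 47, 47, 46, 45, 41, 38, 35]
v51 84 [186 184 173 134  67  30  29  34  39  42  44  49  56  63  63  63  62  62  63  62  62  59  53  48  63 105 151 167 169 169 168 167 166 164 164 163 163 163 159 152 142 133 124 114 104  95  92  91  93  99 106 108 109 109 106  88  54  42  42  42  42  42
  42  42  42  43]
   widths [0, 0, 8, 22, 29, 35, 39, 42, 44, 44, 46, 47, 48, 48, 48, 48, 46, 46, 44, 41, 38, 33]
v55 84 [186 186 186 182 160  90  36  29  32  39  42  43  46  55  62  63  62  63  62  62  62  62  58  50  50  81 129 160 168 169 169 169 168 167 165 164 164 163 162 161 156 147 136 125 111  99  93  91  92  96 103 107 109 109 109 107  94  67  46  42  41  42
  42  42  42  42]
   widths [0, 0, 0, 15, 25, 32, 36, 40, 42, 44, 46, 46, 48, 48, 48, 48, 47, 46, 46, 43, 39, 36]
```

The row profiles settle it. The foot's bottom stopped moving at about 317° of turn while the spindle kept sinking, so the foot is now squeezed about 2.8 mm. I'll unwind 48°, to just touching.

```bash
python3 -m pendant '[[[0.0566,0,0.0566],[0,7,0],0.06],[[0.0566,0,0.0566],[0,14,0],0.06],[[0.0566,0,0.0566],[0,21,0],0.06],[[0.0566,0,0.0566],[0,28,0],0.06],[[0.0566,0,0.0566],[0,35,0],0.06],[[0.0566,0,0.0566],[0,42,0],0.06],[[0.0566,0,0.0566],[0,45,0],0.06],[[0.0566,0,0.0566],[0,45,0],0.06],[[0.0566,0,0.0566],[0,45,0],0.06],[[0.0566,0,0.0566],[0,45,0],0.06]]'
python3 -m pendant '[[[0.03,0,0],[0,0,0],0.06],[[0.06,0,0],[0,0,0],0.06],[[0.09,0,0],[0,0,0],0.06],[[0.108,0,0],[0,0,0],0.06],[[0.108,0,0],[0,0,0],0.06],[[0.108,0,0],[0,0,0],0],[[0.108,0,0],[0,0,0],0],[[0.108,0,0],[0,0,0],0],[[0.108,0,0],[0,0,0],0],[[0.108,0,0],[0,0,0],0]]'
python3 -m pendant '[[[0,0,0],[-7,0,0],0],[[0,0,0],[-14,0,0],0],[[0,0,0],[-21,0,0],0],[[0,0,0],[-28,0,0],0],[[0,0,0],[-35,0,0],0],[[0,0,0],[-42,0,0],0],[[0,0,0],[-48,0,0],0],[[0,0,0],[-48,0,0],0],[[0,0,0],[-48,0,0],0],[[0,0,0],[-48,0,0],0]]'
python3 -m pendant '[[[0,0,0],[0,0,0],0.06],[[0,0,0],[0,0,0],0.06],[[0,0,0],[0,0,0],0.06],[[0,0,0],[0,0,0],0.06],[[-0.04,0,0],[0,0,0],0.06],[[-0.08,0,0],[7,0,0],0.06],[[-0.108,0,0],[14,0,0],0.06],[[-0.108,0,0],[21,0,0],0.06],[[-0.108,0,0],[28,0,0],0.06],[[-0.108,0,0],[35,0,0],0.06]]'
python3 -m pendant '[[[0,0,0],[7,0,0],0.06],[[0,0,0],[13,0,0],0.06],[[0,0,0],[13,0,0],0.06]]'
python3 -m pendant '[[[0,0,-0.03],[0,-7,0],0.04],[[0,0,-0.06],[0,-14,0],0.04],[[0,0,-0.08],[0,-21,0],0.04],[[0,0,-0.08],[0,-28,0],0.04],[[0,0,-0.08],[0,-35,0],0.04],[[0,0,-0.08],[0,-42,0],0.04],[[0,0,-0.08],[0,-45,0],0.04],[[0,0,-0.08],[0,-45,0],0.04],[[0,0,-0.08],[0,-45,0],0.04],[[0,0,-0.08],[0,-45,0],0.04]]'
python3 -m pendant '[[[0,0,0],[0,0,0],0.04],[[0,0,0],[0,0,0],0.04],[[0,0,0],[0,0,0],0.04]]'
sed -i 's/^print("FOOTTOP".*$/L=cr(b,80,100,60); print("bottom60 rel",L-e,"top-bottom",cr(b,104,122,120)-L,b[84:118].round())/' rows.py
python3 rows.py
```

```text
time_s: 56.5
eef_pos: [0.4401, 0.0266, 0.2528]
eef_rot: [0.701, 0.101, 0.699, -0.102]
force: [-0.7, 0.3, 1.3]
gripper_width: 0.0601
time_s: 57.33
eef_pos: [0.4401, 0.0263, 0.1467]
eef_rot: [0.701, 0.1, 0.698, -0.102]
force: [-6.8, -2.8, 9.3]
gripper_width: 0.036
time_s: 58.17
eef_pos: [0.4401, 0.0259, 0.1465]
eef_rot: [0.681, -0.194, 0.68, 0.191]
force: [-5.6, -7.7, 4.1]
gripper_width: 0.0364
time_s: 59.0
eef_pos: [0.4402, 0.0269, 0.2536]
eef_rot: [0.708, 0.022, 0.706, -0.024]
force: [0.3, 0.1, -0.7]
gripper_width: 0.0601
time_s: 59.25
eef_pos: [0.4399, 0.027, 0.2531]
eef_rot: [0.7, 0.102, 0.699, -0.103]
force: [-0.0, 0.6, -0.1]
gripper_width: 0.0601
time_s: 60.08
eef_pos: [0.364, 0.0497, 0.2539]
eef_rot: [0.915, 0.053, 0.379, -0.131]
force: [0.1, -0.7, 0.4]
gripper_width: 0.0401
time_s: 60.33
eef_pos: [0.364, 0.0492, 0.2532]
eef_rot: [0.915, 0.054, 0.378, -0.132]
force: [-0.3, -0.2, -0.3]
gripper_width: 0.0397
tcp [0.364  0.0492 0.2532] pitch 45.0730420639475
edge row 48.26782884310618 expected 48.62146938854045 foot row 88.4448087431694 [185. 186. 186. 186. 185. 174. 137.  69.  32.  29.  33.  39.]
0.019 foot z 0.06249648886501952
0.0175 foot z 0.060869761279263995
bottom60 rel 40.98217115689382 top-bottom 22.450000000000003 [186. 186. 185. 174. 137.  69.  32.  29.  33.  39.  42.  44.  49.  56.
  63.  63.  63.  62.  62.  62.  62.  62.  60.  55.  54.  57.  61.  88.
 133. 161. 168. 168. 167. 165.]
```

```bash
python3 -m pendant '[[[0.0566,0,0.0566],[0,7,0],0.06],[[0.0566,0,0.0566],[0,14,0],0.06],[[0.0566,0,0.0566],[0,21,0],0.06],[[0.0566,0,0.0566],[0,28,0],0.06],[[0.0566,0,0.0566],[0,35,0],0.06],[[0.0566,0,0.0566],[0,42,0],0.06],[[0.0566,0,0.0566],[0,45,0],0.06],[[0.0566,0,0.0566],[0,45,0],0.06],[[0.0566,0,0.0566],[0,45,0],0.06],[[0.0566,0,0.0566],[0,45,0],0.06]]'
python3 -m pendant '[[[0.03,0,0],[0,0,0],0.06],[[0.06,0,0],[0,0,0],0.06],[[0.09,0,0],[0,0,0],0.06],[[0.108,0,0],[0,0,0],0.06],[[0.108,0,0],[0,0,0],0.06],[[0.108,0,0],[0,0,0],0],[[0.108,0,0],[0,0,0],0],[[0.108,0,0],[0,0,0],0],[[0.108,0,0],[0,0,0],0],[[0.108,0,0],[0,0,0],0]]'
python3 -m pendant '[[[0,0,0],[7,0,0],0],[[0,0,0],[14,0,0],0],[[0,0,0],[17,0,0],0],[[0,0,0],[17,0,0],0],[[0,0,0],[17,0,0],0],[[0,0,0],[17,0,0],0]]'
python3 -m pendant '[[[0,0,0],[0,0,0],0.06],[[0,0,0],[0,0,0],0.06],[[0,0,0],[0,0,0],0.06],[[0,0,0],[0,0,0],0.06],[[-0.04,0,0],[0,0,0],0.06],[[-0.08,0,0],[-7,0,0],0.06],[[-0.108,0,0],[-14,0,0],0.06],[[-0.108,0,0],[-17,0,0],0.06],[[-0.108,0,0],[-17,0,0],0.06]]'
python3 -m pendant '[[[0,0,-0.03],[0,-7,0],0.04],[[0,0,-0.06],[0,-14,0],0.04],[[0,0,-0.08],[0,-21,0],0.04],[[0,0,-0.08],[0,-28,0],0.04],[[0,0,-0.08],[0,-35,0],0.04],[[0,0,-0.08],[0,-42,0],0.04],[[0,0,-0.08],[0,-45,0],0.04],[[0,0,-0.08],[0,-45,0],0.04],[[0,0,-0.08],[0,-45,0],0.04],[[0,0,-0.08],[0,-45,0],0.04]]'
python3 -m pendant '[[[0,0,0],[0,0,0],0.04],[[0,0,0],[0,0,0],0.04],[[0,0,0],[0,0,0],0.04]]'
python3 rows.py; cat > kp.py <<'E'
from h import *
# knob open pose with arm at swing 0: TCP as when gripped
print(go([.5579,-.0339,.35],down(np.radians(-16.4))))
E
python3 kp.py
```

```text
time_s: 61.22
eef_pos: [0.4396, 0.0269, 0.2527]
eef_rot: [0.701, 0.1, 0.699, -0.101]
force: [-0.4, -1.2, -0.2]
gripper_width: 0.0601
time_s: 62.05
eef_pos: [0.44, 0.0263, 0.1467]
eef_rot: [0.701, 0.1, 0.698, -0.102]
force: [-7.8, -3.6, 9.1]
gripper_width: 0.036
time_s: 62.55
eef_pos: [0.4401, 0.0265, 0.1468]
eef_rot: [0.679, 0.203, 0.676, -0.204]
force: [-6.7, -1.4, 9.9]
gripper_width: 0.0362
time_s: 63.3
eef_pos: [0.4408, 0.0268, 0.2543]
eef_rot: [0.702, 0.099, 0.698, -0.1]
force: [0.1, -0.6, -0.5]
gripper_width: 0.0599
time_s: 64.13
eef_pos: [0.3639, 0.0496, 0.2533]
eef_rot: [0.914, 0.054, 0.379, -0.132]
force: [0.7, 0.2, 0.4]
gripper_width: 0.04
time_s: 64.38
eef_pos: [0.364, 0.0492, 0.2531]
eef_rot: [0.915, 0.054, 0.378, -0.132]
force: [-0.0, -0.1, -0.3]
gripper_width: 0.04
tcp [0.364  0.0492 0.2531] pitch 45.06697827947054
edge row 48.27858293075685 expected 48.67950054298626 foot row 88.01935081148564 [186. 186. 185. 185. 183. 166. 108.  49.  29.  32.  38.  41.]
0.019 foot z 0.06201013312611567
0.0175 foot z 0.060380231234466786
bottom60 rel 40.531417069243155 top-bottom 21.989999999999995 [185. 185. 183. 166. 108.  49.  29.  32.  38.  41.  43.  45.  51.  59.
  62.  63.  62.  62.  62.  62.  62.  61.  58.  51.  48.  54.  82. 129.
 160. 167. 168. 168. 166. 165.]
(array([ 0.0799, -0.0249,  0.2168]), array([ 84.8976,  35.2978, -35.1641]))
```

```bash
python3 -m pendant '[[[0.0566,0,0.0566],[0,7,0],0.06],[[0.0566,0,0.0566],[0,14,0],0.06],[[0.0566,0,0.0566],[0,21,0],0.06],[[0.0566,0,0.0566],[0,28,0],0.06],[[0.0566,0,0.0566],[0,35,0],0.06],[[0.0566,0,0.0566],[0,42,0],0.06],[[0.0566,0,0.0566],[0,45,0],0.06],[[0.0566,0,0.0566],[0,45,0],0.06],[[0.0566,0,0.0566],[0,45,0],0.06]]'
python3 -m pendant '[[[-0.04,0,0],[7,0,0],0.06],[[-0.08,0,0],[14,0,0],0.06],[[-0.1,0,0],[21,0,0],0.06],[[-0.1,0,0],[28,0,0],0.06],[[-0.1,-0.01,0.03],[35,0,0],0.06],[[-0.1,-0.02,0.06],[42,0,0],0.06],[[-0.1,-0.025,0.09],[49,0,0],0.06],[[-0.1,-0.025,0.12],[56,0,0],0.06],[[-0.1,-0.025,0.13],[63,0,0],0.06],[[-0.1,-0.025,0.13],[70,0,0],0.06]]'
python3 -m pendant '[[[0,0,0],[7,0,0],0.06],[[0,0,0],[14,0,0],0.06],[[0,0,0],[20,0,0],0.06],[[0,0,0],[20,0,0],0.06],[[0,0,0],[20,0,0],0.06],[[0,0,0],[20,0,0],0.06]]'
python3 - <<'E'
from h import *
print(tool()[0],go([.5565,-.0345,.243],down(np.radians(-16.4))))
d=cam("wrist","w20"); print(proj(d,[.5565,-.0345,.2725]),proj(d,[.5565,-.0345,.26]))
cv2.imwrite("pics/w20s.png",cv2.resize(d["img"],(480,360)))
g=d["img"].max(2)<45; m=g[150:300,250:400]; n,l,st,c=cv2.connectedComponentsWithStats(m.astype(np.uint8)); print(st[st[:,4]>150],c[st[:,4]>150]+[250,150])
E
```

```text
time_s: 65.18
eef_pos: [0.4408, 0.0264, 0.2521]
eef_rot: [0.7, 0.1, 0.699, -0.102]
force: [-0.5, 0.0, 0.9]
gripper_width: 0.06
time_s: 66.02
eef_pos: [0.5587, -0.0342, 0.3526]
eef_rot: [0.515, 0.486, 0.512, -0.486]
force: [-0.5, 1.2, -0.2]
gripper_width: 0.0599
time_s: 66.52
eef_pos: [0.557, -0.0334, 0.3536]
eef_rot: [0.426, 0.566, 0.423, -0.565]
force: [0.4, 0.4, 0.5]
gripper_width: 0.06
[ 0.557  -0.0334  0.3536] (array([ 0.1106, -0.0006,  0.0011]), array([ 0.2338,  0.0783, -0.2095]))
[319.5509 254.072 ] [319.5016 247.0071]
[[    0     0   150   150 21526]
 [   55    64    36    41   910]] [[324.5513 224.2932]
 [322.9538 233.5099]]
```

```bash
python3 -m pendant '[[[0.03,0,-0.005],[0,0,0],0.05],[[0.06,0,-0.005],[0,0,0],0.05],[[0.09,0,-0.005],[0,0,0],0.05],[[0.11,0,-0.005],[0,0,0],0.05],[[0.11,0,-0.005],[0,0,0],0.05],[[0.11,0,-0.005],[0,0,0],0],[[0.11,0,-0.005],[0,0,0],0],[[0.11,0,-0.005],[0,0,0],0],[[0.11,0,-0.005],[0,0,0],0],[[0.11,0,-0.005],[0,0,0],0]]'
python3 -m pendant '[[[-0.0009,0,-0.0185],[0,0,0],0],[[0.0017,0,-0.0368],[0,0,0],0],[[0.0074,0,-0.0544],[0,0,0],0],[[0.0161,0,-0.0707],[0,0,0],0],[[0.0275,0,-0.0853],[0,0,0],0],[[0.0412,0,-0.0977],[0,0,0],0],[[0.0569,0,-0.1074],[0,0,0],0],[[0.074,0,-0.1144],[0,0,0],0],[[0.0921,0,-0.1182],[0,0,0],0],[[0.1,0,-0.119],[0,0,0],0]]'
python3 -c "
from h import *
print(tool(),robot.sense()['force'])"
```

```text
time_s: 67.4
eef_pos: [0.56, -0.0293, 0.245]
eef_rot: [0.425, 0.567, 0.422, -0.565]
force: [1.2, -0.2, 8.7]
gripper_width: 0.0209
time_s: 68.23
eef_pos: [0.5955, 0.0885, 0.1441]
eef_rot: [0.425, 0.569, 0.424, -0.562]
force: [7.7, 23.7, 13.4]
gripper_width: 0.0205
(array([0.5955, 0.0885, 0.1441]), array([[ 0.0081,  0.9602, -0.2791],
       [ 0.0041, -0.2792, -0.9602],
       [-1.    ,  0.0066, -0.0062]])) [ 7.7442 23.7067 13.409 ]
```

```bash
python3 -m pendant '[[[0.003,0,-0.002],[0,0,0],0],[[0.006,0,-0.002],[0,0,0],0],[[0.006,0,-0.002],[0,0,0],0],[[0.006,0,-0.002],[0,0,0],0]]'
python3 -m pendant '[[[0.002,0,0],[0,0,0],0],[[0.004,0,0],[0,0,0],0],[[0.004,0,0],[0,0,0],0],[[0.004,0,0],[0,0,0],0]]'
python3 -c "
from h import *
print(tool()[0],robot.sense()['force'])"
```

```text
time_s: 68.57
eef_pos: [0.5955, 0.0889, 0.1388]
eef_rot: [0.425, 0.568, 0.423, -0.563]
force: [6.1, 16.0, 4.6]
gripper_width: 0.0207
time_s: 68.9
eef_pos: [0.5957, 0.0889, 0.136]
eef_rot: [0.425, 0.568, 0.423, -0.563]
force: [2.8, 17.0, 18.4]
gripper_width: 0.0205
[0.5957 0.0889 0.136 ] [ 2.8384 16.9853 18.4348]
```

```bash
python3 -m pendant '[[[0.003,0,0],[0,0,0],0],[[0.003,0,0],[0,0,0],0],[[0.003,0,0],[0,0,0],0],[[0.003,0,0],[0,0,0],0]]'
python3 -m pendant '[[[0.0,0,0],[0,0,0],0.05],[[0.0,0,0],[0,0,0],0.05],[[0.0,0,0],[0,0,0],0.05],[[0.0,0,0],[0,0,0],0.05],[[-0.04,0,0],[0,0,0],0.06],[[-0.08,0,0],[0,0,0],0.06],[[-0.095,0,0],[0,0,0],0.06],[[-0.095,0,0],[0,0,0],0.06],[[-0.095,0,0],[0,0,0],0.06]]'
python3 - <<'E'
from h import *
print(tool()[0])
d=cam("wrist","w21"); print(proj(d,[.592,.09,.158]),d["C"])
t=cam("side"); s=cam("scene")
g=(d["img"].max(2)<45)[200:310,270:370]; n,l,st,c=cv2.connectedComponentsWithStats(g.astype(np.uint8)); print(st[st[:,4]>150],c[st[:,4]>150]+[270,200])
cv2.imwrite("pics/fin.png",np.hstack([cv2.resize(d["img"],(400,300)),cv2.resize(t["img"][160:310,240:390],(300,300))]))
E
```

```text
time_s: 69.23
eef_pos: [0.5959, 0.0889, 0.1352]
eef_rot: [0.426, 0.569, 0.422, -0.562]
force: [-7.3, 14.8, 46.2]
gripper_width: 0.0203
time_s: 69.98
eef_pos: [0.5936, 0.0869, 0.2253]
eef_rot: [0.425, 0.567, 0.422, -0.566]
force: [-0.3, 0.0, 0.0]
gripper_width: 0.06
[0.5936 0.0869 0.2253]
[315.4375 256.2335] [0.6152 0.1622 0.367 ]
[[   0    0  100  110 9893]
 [  33   34   39   44 1101]] [[319.1675 254.5945]
 [322.4005 253.455 ]]
```

View pics/fin.png

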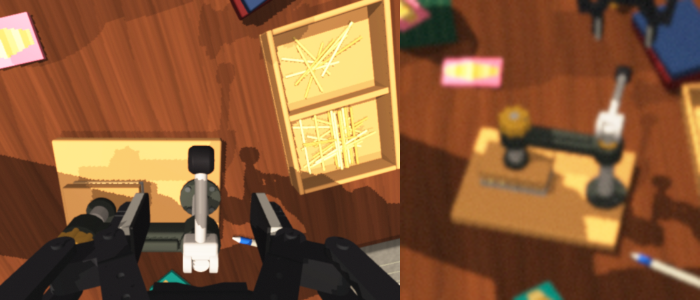

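```bash
python3 -m pendant '[[[-0.04,0,0],[0,0,0],0.06],[[-0.08,0,0],[0,0,0],0.06],[[-0.08,0,0],[0,0,0],0.06],[[-0.08,0,0],[0,0,0],0.06]]'
python3 -c "
from bench import robot
print(robot.job_done())"
```

```text
time_s: 70.47
eef_pos: [0.5938, 0.0871, 0.3058]
eef_rot: [0.425, 0.567, 0.422, -0.566]
force: [0.2, -0.3, -0.6]
gripper_width: 0.0596
the job is handed in; nothing more can be done
None
```

I handed the job in at about 70 s of robot time, with every step done in the order asked. The gripper was clear of everything at the end.

**Done:**
- I opened the lever and swung the arm aside.
- I stacked the two cream panels, the only ones present, on the bed and laid the beech board on top. The pink and turquoise look-alikes were left alone.
- I swung the arm back onto its stop and wound the nut about 337° net.
- I flipped the lever down onto its stop.

**Last checks:**
- **Stack:** the first panel measured 1–2 mm off the bed centre. I checked the second panel and the board by eye only, and they looked square.
- **Foot contact:** the measured point of first contact was about 335°, so the foot should be within roughly 0.2 mm of just touching.
- **Lever:** it lies level, and the stop pushed back when I pressed it.

**What went less well:**
- The first grasp of the second panel closed above it, so I repeated it. The panel did not move.
- I wound the nut about 2 mm too far, unwound it a little too much, then set it again. My two ways of judging foot contact first disagreed by about 18° of nut turn.
- The lever seemed to stand slightly short of its open stop while I wound the nut.
- The last push on the closed lever gave a 46 N upward reading at the wrist. That is under the 120 N wrist limit but above the 40 N figure for the arm or gripper body. Only the finger pads were on the knob.
- The knob ended about 3–4 mm further toward the bed's +x side than at the start. I took that as the arm now resting fully on its stop.

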